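# Load the rinsed-parts tray into the free rails of the drying rack

## Robot

A 6-joint arm with a two-finger parallel gripper is mounted at the origin on a cart in front of the work surface, level with it; the furniture and walls round the work are solid. World frame = base frame: x ahead of the robot, y to its left, z up, the work surface at z = 0. Lengths are in mm, angles in rad, forces in N, time in s.
With the tool pointing down it reaches from about 275 to 750 mm from the base axis. Payload 10.2 kg.
Tool frame: the origin (TCP) lies between the finger pads; the fingertips stand 17 mm ahead of it and the grasp point (between the pads) lies 2 mm behind it; y points along the fingers, x is the direction in which the jaws open and shut, and the axes are right-handed (so a half turn about y gives the same grasp; the last joint's range is limited). The gripper opens to 85 mm and grips with 20 to 120 N. Pads are 22 mm wide; open, the fingers measure 114 mm over their backs; the gripper's body (76 mm by 85 mm) begins 54 mm behind the grasp point. The pads swing forward as they close: fully open they stand 13 mm farther back than shut.
Start: joints at [0.937, 0.313, 1.498, -0, 1.331, -0.223], TCP at [209.668, 481.321, 211.194] pointing down, gripper open.
Joint ranges: [-2.94, 2.94], [-0.97, 2.17], [0.19, 2.56], [-1.23, 4.37], [0.02, 3.11], [-2.88, 2.88]. Speed limits (rad/s): [2.39, 2.39, 3.01, 3.14, 3.14, 3.14].

## Interface

Orientations are given as a unit quaternion [w, x, y, z].
In Python, from rig import ctrl gives the robot as it stands.
- The arm moves only by the tool jog_arm, never from a script. Its argument "targets" is a list of rows, each an object with "offset": the shift along the tool's x, y, z in m, a list of three; "yaw": the turn about the tool's y in rad. In form: [{"offset": [dx, dy, dz], "yaw": yaw}, ...]. A call has 1 to 12 rows; each row is the pose to reach, as a shift and turn from the pose measured when the call began, along the tool's axes at that moment; what a row does not reach only later rows make up. A row lasts 1/12 s, in which the tool goes at most 41.7 mm and 7.16 degrees, less where a joint would pass 70% of its speed; a pose out of reach is approached as far as the arm can. A call with a gripper value outside its range is refused whole. "fingers" is the finger opening in m, from 0 to 0.0854, set as the call begins (left out, the last holds). The fingers move at their own pace and stop on an object; "grip_force" is the grip in N (left out, the last holds). Time passes only in rows, so rows that repeat a pose let the fingers close. It gives the time, the measured TCP pose, the force and the opening at its end, in the units of the state.
- ctrl.sense(): the state, without advancing time (a new reading comes with each control period).
- ctrl.capture(name): name is "scene" or "side" or "wrist"; returns a dict with "img" (480x640x3 uint8, red, green, blue), "intrinsics" (3x3 intrinsics, pixels), "T" (4x4, takes a point from camera to world coordinates); the wrist camera has in their place "mount" (4x4, takes a point from camera to tool coordinates, whose origin is the TCP and whose axes are the tool frame's). Camera axes: x right, y up, looking along -z (the intrinsics and any distortion apply to the point x, -y, -z); pixel columns grow to the right and rows downward; lengths in mm; the calibration is good to about 2 mm. A picture is of the moment at which its call begins: read the wrist's pose just before it. There is no depth.
- ctrl.finish_job(): hands the job in, once; it reports no verdict.
Trained networks look in the newest picture that a camera, given by its name, has taken for a name from the list of things; names that differ only in an ending like _2 or _b are one class to them, and where a whole thing is asked for, a point or a joint stands for the part that bears it (a point fixed in the world has none). Each returns a list of dicts, best first, with "score" (0 to 1); they miss things now and then, are a little off and sometimes report something else, mostly with a low value. They report only what shows in the picture. A call takes as long as a camera call.
- ctrl.boxes_of(camera, target): "box" ([left, top, right, bottom] in pixels, round what is visible of it).
- ctrl.regions_of(camera, target): "region" (480x640 bool, what is visible of it) and "box" ([left, top, right, bottom] in pixels, round what is visible of it).
The state is a dict: "time_s": time; "joints": joint angles; "dq": joint speeds; "tau": joint torques, N m; "eef_pos": TCP position; "ee_rot": TCP orientation; "force": force on the tool from outside, world axes, zero at the start; "wrist_torque": the same for the moment, N m; "grip_width": opening from 0.0 (shut) to 1.0 (fully open).
Only numpy, scipy, OpenCV 4.12 (cv2) and the standard library are available. Lean on these libraries where they do the work, as an engineer would, in place of code of your own. Each camera call takes 0.05 s, during which the arm holds its last target.

## Task

Take the drying tray with the rinsed parts by its black handle and slide it onto the one pair of rails that is still free in the left-hand column of the drying rack, pushing on until both spring catches have snapped into its notches and it is home at the back stop, then let go. Keep the tray level with its parts on it, and feel your way in gently, never with more than 25 N against the rack or the trays in it, because the thin rails bend; rails and stops are set by hand and stand some millimetres off. Leave everything else where it stands.

Things in the scene. Friction and masses are not known exactly. Their poses are not given: they have to be found in the camera images.
- tray: the loose tray to load, 0.2 to 0.35 kg with parts: aluminium drying sheet with drain holes, 150 mm (x) by 130 mm (y), flat edge 4 mm thick; inside it, 53 mm from the middle, a rim up to 16 mm high. Origin: centre of the underside; +x to the rear edge (x = 75, enters first, corners rounded 5 mm), z up. Side notches for the catches, 10 mm long, at x = 50. Starts on the desk, handle to the right
- handle (a point): centre of the tray's handle, 165 mm in front (-x) of the tray's origin and 25 mm above its underside: a black block 48 mm long (tray x), 20 mm wide (tray y), from 6 to 40 mm above the tray's underside, to be pinched firmly from above across its 20 mm; axes as the tray's
- rack: drying rack, fixed, 345 mm wide, 215 deep, 251 high, uprights at the back, open front towards the robot. Origin: middle of its front edge, at desk height; x into the rack, y to its left, z up. Two columns of three rail pairs, at y = +80 mm (left, to be filled) and -80 (right, leave alone). Ledge tops, on which a tray's underside rests, lie 55, 115 and 175 mm above the origin
- rails_low (a point): nominal middle of the front end of the lowest left rail pair, at ledge height: rack x = 25, y = 80, z = 55 mm; rack axes. A pair has two channels, 132 mm between walls (1 mm play a side), ledges 12 mm wide, lip 10 mm above them. A flared mouth reaches forward to rack x = 9: walls flare out by 8 mm a side, the ledge bends down and the lip up by 4 mm. Rails run along rack x
- rails_mid (a point): the same for the middle left pair: rack x = 25, y = 80, z = 115 mm. Each left pair was hung by hand and is clamped up to 7 mm off its nominal y, to either side, each height differently. Its blue cross bar, the back stop, is clamped anywhere within 10 mm of its nominal rack x = 165 (tray home: origin at rack x = 90 +- 10). No reading shows these offsets, they must be felt or seen
- rails_top (a point): the same for the top left pair: rack x = 25, y = 80, z = 175 mm. 25 mm before each back stop a white spring nose stands 3 mm in from either wall. The tray first meets the noses some 25 mm short of home, must be pushed past them with about 5 to 10 N, slides on, then they snap into its notches as it comes home, and the push meets the hard stop at once after
- catch1_left (a joint): left spring nose of the lowest left rail pair, m: 0 = standing out in the channel (no tray there, or snapped into the tray's notch), 0.001 to 0.004 = pressed back by a tray that is not home
- catch1_right (a joint): right spring nose of the lowest left rail pair, m: 0 = standing out in the channel (no tray there, or snapped into the tray's notch), 0.001 to 0.004 = pressed back by a tray that is not home
- catch2_left (a joint): left spring nose of the middle left rail pair, m: 0 = standing out in the channel (no tray there, or snapped into the tray's notch), 0.001 to 0.004 = pressed back by a tray that is not home
- catch2_right (a joint): right spring nose of the middle left rail pair, m: 0 = standing out in the channel (no tray there, or snapped into the tray's notch), 0.001 to 0.004 = pressed back by a tray that is not home
- catch3_left (a joint): left spring nose of the top left rail pair, m: 0 = standing out in the channel (no tray there, or snapped into the tray's notch), 0.001 to 0.004 = pressed back by a tray that is not home
- catch3_right (a joint): right spring nose of the top left rail pair, m: 0 = standing out in the channel (no tray there, or snapped into the tray's notch), 0.001 to 0.004 = pressed back by a tray that is not home
- stored1: a tray without handle, fixed in the rack at the lowest rail height, a white cap among other parts in it; 117 mm wide, else like the tray, but its origin is the middle of its front edge, underside, at rack x = 5; a bracket reaches 4 mm in front. Two of the three stored trays are in the left column and one in the right; the height of that one is the height that is free in the left column
- stored2: a tray without handle, fixed in the rack at the middle rail height, white tube unions in it; 117 mm wide, else like the tray, but its origin is the middle of its front edge, underside, at rack x = 5; a bracket reaches 4 mm in front. Two of the three stored trays are in the left column and one in the right; the height of that one is the height that is free in the left column
- stored3: a tray without handle, fixed in the rack at the top rail height, red-brown stoppers in it; 117 mm wide, else like the tray, but its origin is the middle of its front edge, underside, at rack x = 5; a bracket reaches 4 mm in front. Two of the three stored trays are in the left column and one in the right; the height of that one is the height that is free in the left column
- stopper_a: a red-brown rubber stopper, 22 mm across and 20 mm high, loose on the tray; origin at the centre of its underside
- stopper_b: another such stopper, loose on the tray; origin at the centre of its underside
- union_a: a white plastic tube union, 18 x 38 x 15 mm, lying loose on the tray; origin at the centre of its underside
- beaker: a clear plastic beaker, about 90 mm wide and 120 mm high, a bystander, loose on the desk; origin at the centre of its underside
- bottle: a white plastic bottle, 73 mm across and 174 mm high, a bystander, loose on the desk; origin at the centre of its underside
- red_bottle: a small white bottle with red cap, 48 mm across and 124 mm high, a bystander, loose on the desk; origin at the centre of its underside
- vial_r: a glass vial with red cap, 28 mm across and 58 mm high, a bystander, loose on the desk; origin at the centre of its underside

How it is judged:
By the outcome, as a careful person would: the job done as asked, in the order asked, and still so for the second after the job is handed in, with the robot touching nothing.
It also fails if it takes over 72 s, if anything falls off the work surface, if the arm or the gripper's body presses on something with over 40 N, if the wrist force passes 120 N, or if a joint passes its speed limit or range.

## Working session

There is one attempt and no reset: what is moved stays moved. The work goes in short steps, Python scripts to look and compute and a tool call to move; the robot and the scene stay as the last step left them, time stands still between calls to the robot, and variables do not carry over. Pictures are saved under pics/ and viewed, and the job is handed in when it is done.

Besides the shell and the picture viewer there is one more tool, called in YAML: its name, and indented under it one key for each argument. jog_arm: Moves the arm, as the interface text tells. Its arguments: {"type":"object","properties":{"targets":{"type":"array"},"fingers":{"type":"number"},"grip_force":{"type":"number"}},"required":["targets"]}

```bash
ls; mkdir -p pics; python3 - <<'E'
from rig import ctrl
import cv2,numpy as np
s=ctrl.sense(); print({k:np.round(v,3) for k,v in s.items()})
for n in ["scene","side","wrist"]:
    c=ctrl.capture(n); cv2.imwrite(f"pics/{n}0.png",c["img"][:,:,::-1]); print(n,np.round(c["intrinsics"],1).tolist()); print([ (k,np.round(c[k],3).tolist()) for k in c if k not in("img","intrinsics")])
E
```

```text
pics
{'time_s': np.float64(0.0), 'joints': array([ 0.937,  0.313,  1.498,  0.   ,  1.331, -0.223]), 'dq': array([-0.001,  0.001,  0.   , -0.001, -0.001, -0.001]), 'tau': array([ 0.0000e+00, -4.1227e+01, -2.5974e+01, -0.0000e+00,  4.0000e-03,
        0.0000e+00]), 'eef_pos': array([209.497, 481.077, 210.625]), 'ee_rot': array([-0.591,  0.592,  0.387, -0.388]), 'force': array([-0.294,  0.559,  0.12 ]), 'wrist_torque': array([0.009, 0.034, 0.013]), 'grip_width': np.float64(1.002)}
scene [[580.7, 0.0, 307.9], [0.0, 580.7, 242.0], [0.0, 0.0, 1.0]]
[('T', [[-0.822, 0.433, -0.37, 48.211], [-0.57, -0.633, 0.524, 798.419], [-0.007, 0.641, 0.767, 1284.003], [0.0, 0.0, 0.0, 1.0]])]
side [[434.8, 0.0, 323.0], [0.0, 434.8, 242.3], [0.0, 0.0, 1.0]]
[('T', [[0.878, 0.258, -0.402, 108.968], [-0.478, 0.503, -0.72, -919.204], [0.017, 0.825, 0.565, 848.899], [0.0, 0.0, 0.0, 1.0]])]
wrist [[406.4, 0.0, 323.9], [0.0, 406.4, 243.1], [0.0, 0.0, 1.0]]
[('mount', [[1.0, -0.0, 0.0, 0.525], [0.0, 0.28, -0.96, -163.458], [0.0, 0.96, 0.28, 71.942], [0.0, 0.0, 0.0, 1.0]])]
```

View pics/scene0.png

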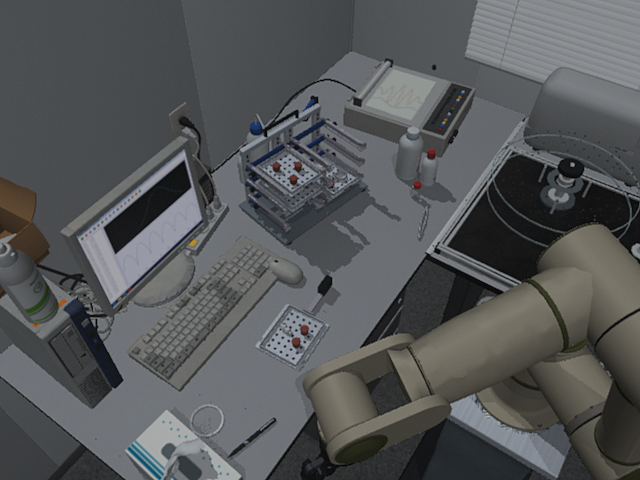

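View pics/side0.png

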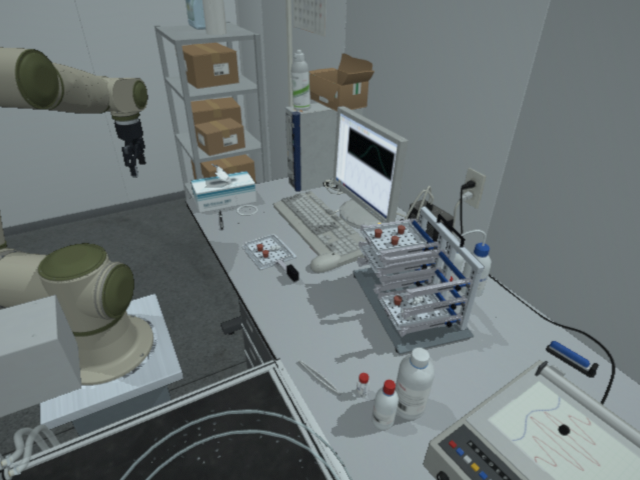

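View pics/wrist0.png

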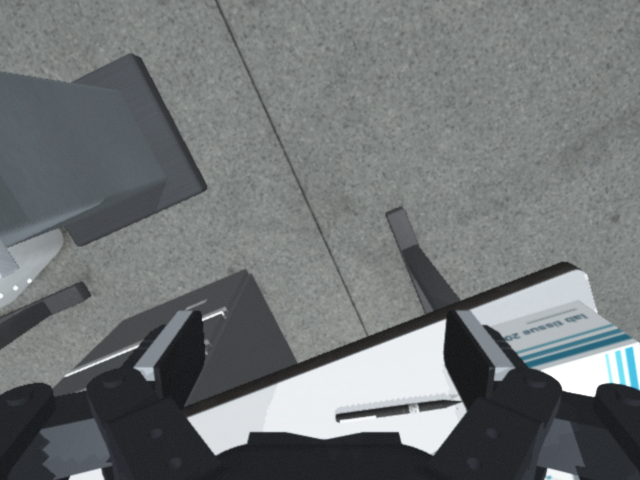

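```bash
python3 - <<'E'
import cv2
a=cv2.imread("pics/scene0.png")[90:250,225:385]; b=cv2.imread("pics/side0.png")[190:360,350:510]
cv2.imwrite("pics/z1.png",cv2.resize(a,None,fx=3.7,fy=3.7,interpolation=2)); cv2.imwrite("pics/z2.png",cv2.resize(b,None,fx=3.5,fy=3.5,interpolation=2))
E
```

```text
(no output)
```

View pics/z1.png

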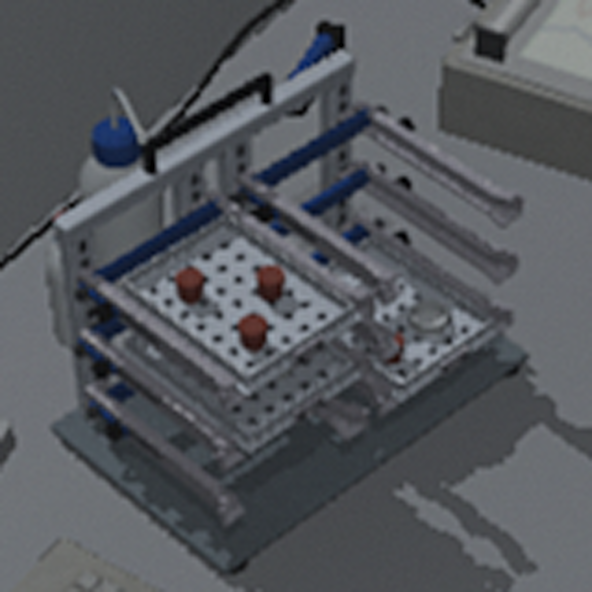

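View pics/z2.png

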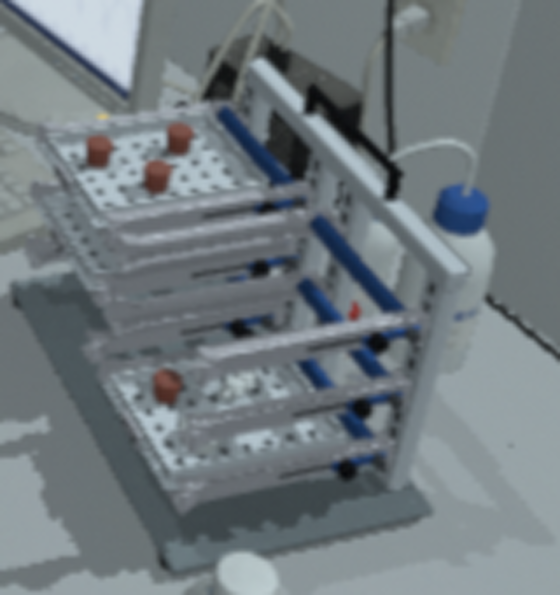

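```bash
cat > h.py <<'E'
import numpy as np,cv2
from scipy.spatial.transform import Rotation as R
def rot(q): return R.from_quat([q[1],q[2],q[3],q[0]]).as_matrix()
def camT(c,s=None):
    if "T" in c: return np.array(c["T"])
    T=np.eye(4);T[:3,:3]=rot(s["ee_rot"]);T[:3,3]=s["eef_pos"]
    return T@np.array(c["mount"])
def ray(K,T,uv):
    d=np.array([(uv[0]-K[0,2])/K[0,0],-(uv[1]-K[1,2])/K[1,1],-1.])
    return T[:3,3],T[:3,:3]@d
def onz(K,T,uv,z):
    o,d=ray(K,T,uv); return o+d*(z-o[2])/d[2]
def proj(K,T,P):
    P=np.atleast_2d(P); p=(P-T[:3,3])@T[:3,:3]
    return np.c_[K[0,0]*p[:,0]/-p[:,2]+K[0,2], K[1,1]*-p[:,1]/-p[:,2]+K[1,2]]
E
python3 - <<'E'
from rig import ctrl
from h import *
print(rot(ctrl.sense()["ee_rot"]).round(3).tolist())
for n in ["scene","side"]:
    c=ctrl.capture(n);K=np.array(c["intrinsics"]);T=camT(c)
    for t,z in [("tray",3),("handle",40),("stopper_a",14),("union_a",10),("rack",0),("stored1",60),("stored2",0),("stored3",0),("rails_low",0),("beaker",0),("bottle",0),("red_bottle",0),("vial_r",0)]:
        for r in ctrl.regions_of(n,t)[:4]:
            if r["score"]<.3: continue
            ys,xs=np.nonzero(r["region"]); m=(xs.mean(),ys.mean())
            ex=""
            if t in("tray","handle"):
                w=np.array([onz(K,T,p,z)[:2] for p in zip(xs,ys)],np.float32); rr=cv2.minAreaRect(w); ex=rr
            print(n,t,round(r["score"],2),np.round(r["box"]),np.round(m),onz(K,T,m,z).round(0),ex)
    for p in [(235,570),(55,425),(525,360)]:
        if n=="scene":
            q=(225+p[0]/3.7,90+p[1]/3.7); print("corner",onz(K,T,q,5).round(0))
E
```

```text
[[0.399, -0.001, -0.917], [0.917, -0.001, 0.399], [-0.001, -1.0, 0.0]]
scene tray 0.9 [255. 275. 331. 371.] [295. 332.] [524. 188.   3.] ((526.26806640625, 134.6730194091797), (130.36697387695312, 287.2166442871094), 3.0905003547668457)
scene handle 0.84 [257. 275. 335. 369.] [295. 332.] [510. 206.  40.] ((513.3903198242188, 154.51016235351562), (127.4630126953125, 277.46380615234375), 3.2158188819885254)
scene stopper_a 0.46 [300. 328. 305. 335.] [304. 330.] [504. 176.  14.] 
scene stopper_a 0.39 [291. 334. 298. 349.] [295. 343.] [501. 218.  14.] 
scene union_a 0.44 [282. 328. 294. 331.] [285. 329.] [545. 199.  10.] 
scene rack 0.87 [242. 106. 368. 242.] [297. 175.] [ 855. -287.    0.] 
scene stored1 0.88 [258. 180. 324. 214.] [293. 196.] [ 775. -157.   60.] 
scene stored1 0.63 [315. 152. 357. 200.] [338. 178.] [ 707. -296.   60.] 
scene stored1 0.6 [258. 153. 322. 198.] [289. 172.] [ 846. -234.   60.] 
scene stored2 0.88 [258. 180. 324. 214.] [293. 196.] [ 811. -204.    0.] 
scene stored2 0.63 [315. 152. 357. 200.] [338. 178.] [ 740. -350.    0.] 
scene stored2 0.6 [258. 153. 322. 
[... 1704 characters left out ...]
81 [362. 245. 384. 274.] [372. 258.] [812.   9.   0.] 
side stored2 0.76 [362. 221. 426. 255.] [392. 237.] [949.  82.   0.] 
side stored3 0.94 [380. 294. 448. 330.] [410. 309.] [ 773. -243.    0.] 
side stored3 0.81 [362. 245. 384. 274.] [372. 258.] [812.   9.   0.] 
side stored3 0.76 [362. 221. 426. 255.] [392. 237.] [949.  82.   0.] 
side bottle 0.61 [395. 345. 438. 421.] [414. 384.] [ 624. -452.    0.] 
side bottle 0.6 [354. 206. 482. 355.] [425. 285.] [ 879. -181.    0.] 
side red_bottle 0.56 [373. 379. 401. 428.] [386. 406.] [ 529. -470.    0.] 
side red_bottle 0.32 [273. 247. 279. 250.] [275. 247.] [555. 210.   0.] 
side vial_r 0.67 [356. 376. 370. 397.] [363. 384.] [ 517. -395.    0.]
```

jog_arm:
  targets:
    - {"offset":[-0.01,-0.01,-0.03],"yaw":0.08}
    - {"offset":[-0.022,-0.017,-0.065],"yaw":0.18}
    - {"offset":[-0.035,-0.025,-0.1],"yaw":0.28}
    - {"offset":[-0.05,-0.033,-0.14],"yaw":0.39}
    - {"offset":[-0.065,-0.04,-0.18],"yaw":0.5}
    - {"offset":[-0.08,-0.05,-0.22],"yaw":0.61}
    - {"offset":[-0.093,-0.06,-0.26],"yaw":0.72}
    - {"offset":[-0.107,-0.07,-0.3],"yaw":0.83}
    - {"offset":[-0.12,-0.08,-0.34],"yaw":0.94}
    - {"offset":[-0.133,-0.085,-0.37],"yaw":1.04}
    - {"offset":[-0.143,-0.089,-0.4],"yaw":1.1}
    - {"offset":[-0.143,-0.089,-0.401],"yaw":1.1}

```text
time_s: 2.55
eef_pos: [523.7, 185.9, 300.1]
ee_rot: [-0.706, 0.707, 0.019, -0.018]
force: [-0.2, -0.8, -0.6]
grip_width: 1.001
```

```bash
cat > look.py <<'E'
from rig import ctrl
from h import *
import pickle
def look(tag,cam="wrist"):
    s=ctrl.sense(); c=ctrl.capture(cam); cv2.imwrite(f"pics/{tag}.png",c["img"][:,:,::-1])
    K=np.array(c["intrinsics"]);T=camT(c,s); pickle.dump((c["img"],K,T,s),open(f"{tag}.pkl","wb")); return c["img"],K,T,s
E
python3 - <<'E'
from look import *
img,K,T,s=look("w1")
print(s["time_s"],s["eef_pos"].round(1),rot(s["ee_rot"]).round(3).tolist(),s["joints"].round(2))
for t in["handle","tray","rack","stopper_a","union_a"]:
    for r in ctrl.boxes_of("wrist",t): print(t,r["score"],np.round(r["box"]))
E
```

```text
2.55 [523.7 185.9 300.1] [[0.999, 0.001, -0.051], [0.051, -0.001, 0.999], [0.001, -1.0, -0.001]] [ 0.13  0.34  1.23 -0.    1.57  0.08]
handle 0.6 [264. 109. 386. 344.]
tray 0.65 [265. 108. 383. 347.]
rack 0.8 [424. 386. 467. 454.]
stopper_a 0.89 [294. 190. 318. 211.]
stopper_a 0.66 [263. 109. 385. 344.]
stopper_a 0.54 [292. 155. 318. 175.]
union_a 0.55 [325. 175. 363. 195.]
```

View pics/w1.png

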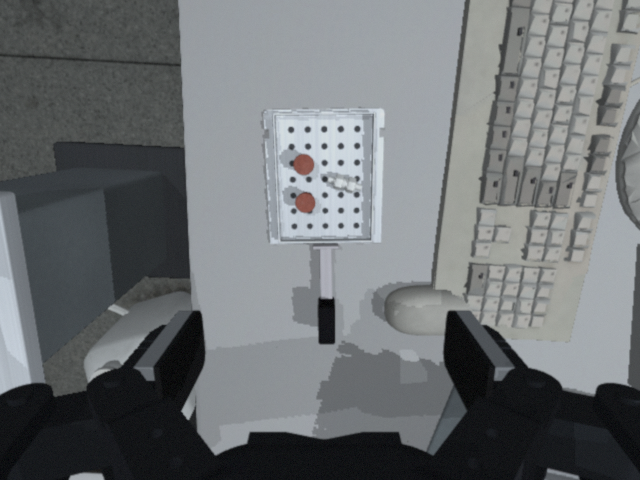

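```bash
python3 - <<'E'
from look import *
img,K,T,s=pickle.load(open("w1.pkl","rb"))
p=lambda u,v,z:onz(K,T,(u,v),z)[:2]
rear=[p(263.5,110,4),p(384,110,4)];front=[p(270,243,4),p(380.5,242,4)]
c=[np.mean(rear,0),np.mean(front,0)];print("rear,front",c,np.linalg.norm(rear[0]-rear[1]),np.linalg.norm(front[0]-front[1]),np.linalg.norm(c[0]-c[1]))
o=(c[0]+c[1])/2;d=c[0]-c[1];th=np.arctan2(d[1],d[0]);print("origin",o,"yaw",np.degrees(th))
h=o-165*np.array([np.cos(th),np.sin(th)]);print("handle pred",h)
far=p(327,298.5,40);near=p(327.5,343,40);print("handle far/near",far,near,(far+near)/2,np.linalg.norm(far-near))
a=cv2.resize(img[90:360,250:400,::-1],None,fx=2.2,fy=2.2,interpolation=2);cv2.imwrite("pics/w1z.png",a)
print(o[0],h[0]-523.7, 'toolz ang',np.degrees(np.arctan2(.999,-.051)))
E
```

```text
rear,front [array([518.93895667, 272.39771476]), array([528.32375514, 124.3195828 ])] 129.5409615716804 130.137712585874 148.3752257184808
origin [523.6313559  198.35864878] yaw 93.62640404750017
handle pred [534.06767868  33.68903055]
handle far/near [533.06979724  69.00685113] [536.6928957   12.60045759] [534.88134647  40.80365436] 56.522633289669976
523.6313559031878 10.367678676874789 toolz ang 92.9224726680249
```

View pics/w1z.png

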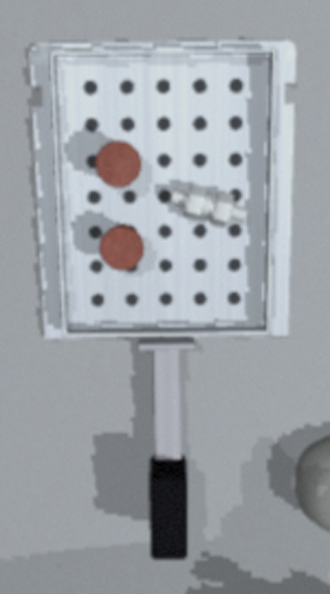

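jog_arm:
  targets:
    - {"offset":[0.0,0.02,-0.02],"yaw":0}
    - {"offset":[0.0,0.05,-0.045],"yaw":0}
    - {"offset":[0.001,0.08,-0.07],"yaw":-0.012}
    - {"offset":[0.002,0.11,-0.095],"yaw":-0.012}
    - {"offset":[0.003,0.14,-0.12],"yaw":-0.012}
    - {"offset":[0.003,0.17,-0.14],"yaw":-0.012}
    - {"offset":[0.003,0.19,-0.1518],"yaw":-0.012}
    - {"offset":[0.003,0.19,-0.1518],"yaw":-0.012}
    - {"offset":[0.003,0.19,-0.1518],"yaw":-0.012}
  fingers: 0.05
  grip_force: 60

```text
time_s: 3.6
eef_pos: [531.5, 40.5, 110.6]
ee_rot: [0.707, -0.706, -0.026, 0.027]
force: [0.6, -0.1, -0.5]
grip_width: 0.584
```

```bash
python3 - <<'E'
from look import *
img,K,T,s=look("w2")
print(s["time_s"],s["eef_pos"].round(1),rot(s["ee_rot"]).round(3).tolist(),s["joints"].round(2))
E
```

```text
3.6 [531.5  40.5 110.6] [[0.997, -0.001, -0.074], [0.074, 0.0, 0.997], [-0.001, -1.0, 0.001]] [-0.14  0.43  1.61  0.    1.1  -0.22]
```

View pics/w2.png

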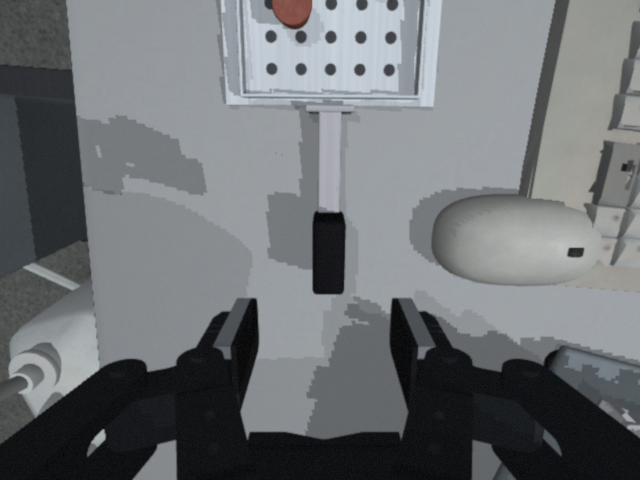

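```bash
python3 - <<'E'
from look import *
img,K,T,s=pickle.load(open("w2.pkl","rb"))
p=lambda u,v,z:onz(K,T,(u,v),z)[:2].round(1)
print("near",p(314,293,40),p(344,293,40),"far@6",p(315,212,6),p(344,212,6))
print("front edge",p(226,106,4),p(434,106,4)); print("mouse",p(433,240,15))
E
```

```text
near [526.9  11.5] [545.6  12.9] far@6 [523.8  55.6] [543.2  57. ]
front edge [463.2 118.9] [593.9 128.6]
mouse [603.1  44.4]
```

jog_arm:
  targets:
    - {"offset":[0.0027,0.0,-0.0065],"yaw":0}
    - {"offset":[0.0027,0.015,-0.0065],"yaw":0}
    - {"offset":[0.0027,0.03,-0.0065],"yaw":0}
    - {"offset":[0.0027,0.045,-0.0065],"yaw":0}
    - {"offset":[0.0027,0.06,-0.0065],"yaw":0}
    - {"offset":[0.0027,0.07,-0.0065],"yaw":0}
    - {"offset":[0.0027,0.079,-0.0065],"yaw":0}
    - {"offset":[0.0027,0.085,-0.0065],"yaw":0}
    - {"offset":[0.0027,0.085,-0.0065],"yaw":0}

```text
time_s: 4.4
eef_pos: [535.4, 34.8, 26.2]
ee_rot: [0.707, -0.707, -0.027, 0.026]
force: [-0.4, -0.1, -0.7]
grip_width: 0.582
```

```bash
python3 - <<'E'
from look import *
img,K,T,s=look("w3")
print(s["time_s"],s["eef_pos"].round(1),s["force"].round(1))
E
```

```text
4.4 [535.4  34.8  26.2] [-0.4 -0.1 -0.7]
```

View pics/w3.png

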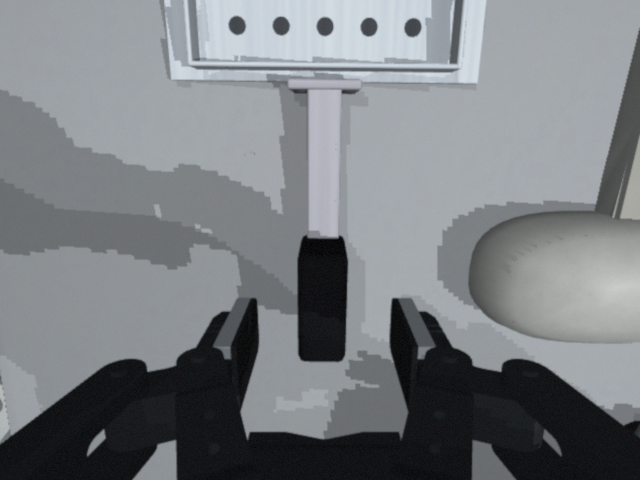

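jog_arm:
  targets:
    - {"offset":[0,0,0],"yaw":0}
    - {"offset":[0,0,0],"yaw":0}
    - {"offset":[0,0,0],"yaw":0}
    - {"offset":[0,0,0],"yaw":0}
    - {"offset":[0,0,0],"yaw":0}
    - {"offset":[0,0,0],"yaw":0}
    - {"offset":[0,0,0],"yaw":0}
    - {"offset":[0,0,0],"yaw":0}
  fingers: 0.0
  grip_force: 110

```text
time_s: 5.12
eef_pos: [535.7, 34.7, 26.9]
ee_rot: [0.707, -0.707, -0.027, 0.026]
force: [0.8, -0.4, 0.2]
grip_width: 0.002
```

jog_arm:
  targets:
    - {"offset":[0,-0.002,0],"yaw":0}
    - {"offset":[0,-0.005,0],"yaw":0}
    - {"offset":[0,-0.01,0],"yaw":0}
    - {"offset":[0,-0.016,0],"yaw":0}
    - {"offset":[0,-0.023,0],"yaw":0}
    - {"offset":[0,-0.03,0],"yaw":0}
    - {"offset":[0,-0.035,0],"yaw":0}
    - {"offset":[0,-0.038,0],"yaw":0}
    - {"offset":[0,-0.04,0],"yaw":0}
    - {"offset":[0,-0.04,0],"yaw":0}

```text
time_s: 5.95
eef_pos: [535.7, 34.7, 67.2]
ee_rot: [-0.707, 0.707, 0.027, -0.026]
force: [-0.0, 0.2, 0.6]
grip_width: 0.001
```

```bash
python3 - <<'E'
from look import *
img,K,T,s=look("w4")
print(s["time_s"],s["eef_pos"].round(1),s["force"].round(1),s["wrist_torque"].round(2),s["grip_width"])
look("s4","side");look("c4","scene")
a=cv2.imread("pics/s4.png")[190:320,200:360];cv2.imwrite("pics/s4z.png",cv2.resize(a,None,fx=4,fy=4,interpolation=2))
E
```

```text
5.95 [535.7  34.7  67.2] [-0.   0.2  0.6] [-0.06  0.03  0.06] 0.0011344612384246006
```

View pics/w4.png

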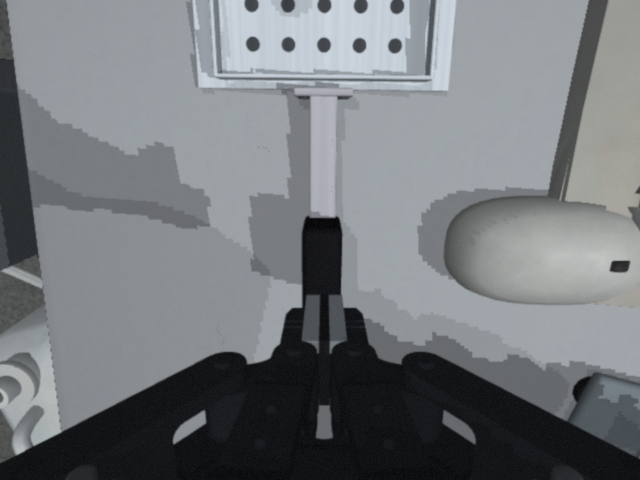

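View pics/s4z.png

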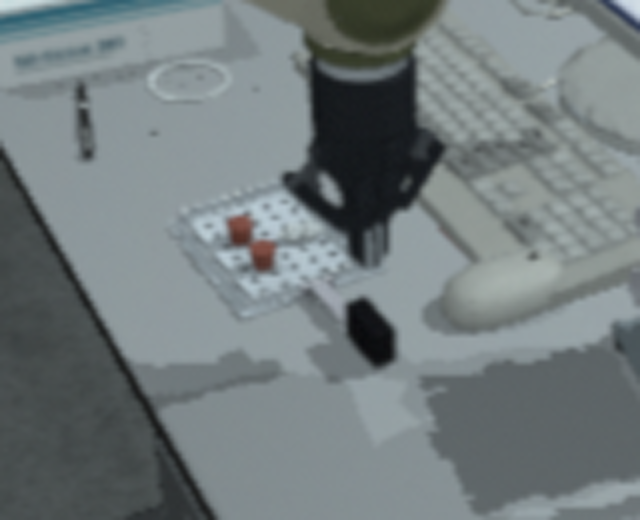

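```bash
python3 - <<'E'
from look import *
for n in ["w3","w4"]:
    img,K,T,s=pickle.load(open(n+".pkl","rb"))
    e=s["eef_pos"]; A=rot(s["ee_rot"])
    print(n,proj(K,T,[e,e+A@[0,17,0],e+A@[0,-2,11],e+A@[0,-2,-11]]).round(0).tolist())
    p=lambda u,v,z:onz(K,T,(u,v),z)[:2].round(1)
    if n=="w3": print([p(323,360,z) for z in(0,6,40)],[p(323,237,z) for z in(6,40)],p(323,82,4))
    else: print(p(323,217,6),p(323,90,4))
    T2=np.array([0])
img,K,T,s=pickle.load(open("s4.pkl","rb"))
print("side",(proj(K,T,[s["eef_pos"],s["eef_pos"]+[0,0,-17],[535,34,40],[535,34,6],[535,12,40],[535,56,40]])).round(1).tolist())
print("z px->full", 200+370/4,190+330/4, 'top center of block', 200+372/4,190+310/4)
img,K,T,s=pickle.load(open("c4.pkl","rb"))
print("scene",(proj(K,T,[s["eef_pos"],[535,34,40],[535,34,6]])).round(1).tolist())
a=cv2.imread("pics/c4.png")[240:380,240:400];cv2.imwrite("pics/c4z.png",cv2.resize(a,None,fx=4,fy=4,interpolation=2))
E
```

```text
w3 [[325.0, 297.0], [325.0, 282.0], [325.0, 275.0], [325.0, 322.0]]
[array([538.1, -13.1]), array([537.8,  -9.3]), array([536.2,  12.1])] [array([532.9,  56. ]), array([532.2,  65.4])] [527.8 123.9]
w4 [[325.0, 297.0], [325.0, 282.0], [325.0, 275.0], [325.0, 322.0]]
[533.3  56.3] [528.2 123.7]
side [[291.6, 260.8], [291.7, 265.3], [291.7, 268.1], [292.0, 276.9], [294.8, 272.1], [288.6, 264.2]]
z px->full 292.5 272.5 top center of block 293.0 267.5
scene [[324.6, 275.1], [324.8, 281.0], [324.6, 288.4]]
```

View pics/c4z.png

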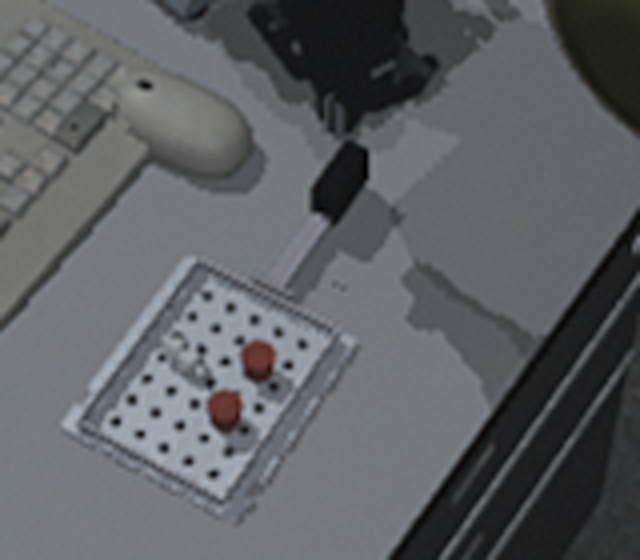

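```bash
python3 - <<'E'
from look import *
def tri(a,b):
    r=[]
    for n,uv in(a,b):
        img,K,T,s=pickle.load(open(n+".pkl","rb")); r.append(ray(K,T,uv))
    A=[];B=[]
    for o,d in r:
        d=d/np.linalg.norm(d);P=np.eye(3)-np.outer(d,d);A.append(P);B.append(P@o)
    x=np.linalg.lstsq(np.vstack(A),np.hstack(B),rcond=None)[0]; return x.round(1)
# fingertip
print("tip",tri(("s4",(293.7,255.5)),("c4",(323.7,273.7))))
for n,(x0,y0,x1,y1) in (("s4",(265,195,315,290)),("c4",(300,240,360,310))):
    a=cv2.imread(f"pics/{n}.png")[y0:y1,x0:x1]; a=cv2.convertScaleAbs(a,alpha=1.8,beta=20);cv2.imwrite(f"pics/{n}y.png",cv2.resize(a,None,fx=6,fy=6,interpolation=cv2.INTER_NEAREST))
E
```

```text
tip [540.2  38.6  79.1]
```

View pics/s4y.png

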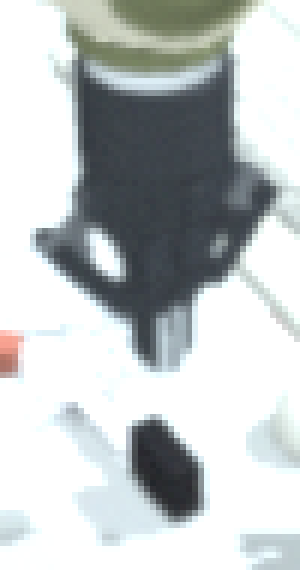

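View pics/c4y.png

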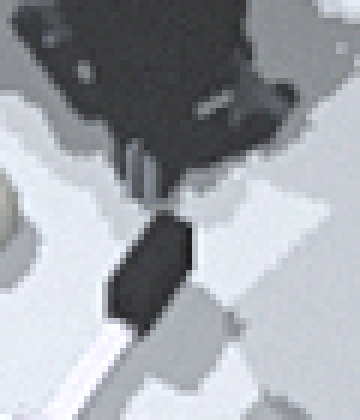

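```bash
python3 - <<'E'
from look import *
img,K,T,s=pickle.load(open("w4.pkl","rb"))
e=s["eef_pos"]; A=rot(s["ee_rot"])
for t in(17,5,-10,-20): print(t,proj(K,T,[e+A@[0,t,11],e+A@[0,t,-11],e+A@[10,t,11]]).round(0).tolist())
a=cv2.convertScaleAbs(cv2.imread("pics/w4.png")[200:440,220:430],alpha=3,beta=20);cv2.imwrite("pics/w4y.png",cv2.resize(a,None,fx=2.5,fy=2.5))
print("tip",)
for n,uv in(("s4",(292.5,256.3)),("c4",(325.8,274.5))):
    img,K,T,s=pickle.load(open(n+".pkl","rb"))
    for t in(17,5,-10,-20): print(n,t,proj(K,T,[s["eef_pos"]+A@[0,t,0],s["eef_pos"]+A@[0,t,-11],s["eef_pos"]+A@[0,t,11]]).round(1).tolist(),uv)
E
```

```text
17 [[325.0, 260.0], [325.0, 303.0], [346.0, 260.0]]
5 [[325.0, 269.0], [325.0, 314.0], [348.0, 269.0]]
-10 [[325.0, 282.0], [325.0, 330.0], [350.0, 282.0]]
-20 [[325.0, 291.0], [325.0, 343.0], [351.0, 291.0]]
tip
s4 17 [[291.7, 265.3], [293.5, 267.2], [289.9, 263.4]] (292.5, 256.3)
s4 5 [[291.6, 262.1], [293.4, 264.0], [289.8, 260.3]] (292.5, 256.3)
s4 -10 [[291.5, 258.1], [293.3, 260.0], [289.7, 256.2]] (292.5, 256.3)
s4 -20 [[291.4, 255.4], [293.2, 257.3], [289.6, 253.5]] (292.5, 256.3)
c4 17 [[324.5, 278.9], [326.6, 276.0], [322.5, 281.8]] (325.8, 274.5)
c4 5 [[324.6, 276.2], [326.7, 273.3], [322.5, 279.1]] (325.8, 274.5)
c4 -10 [[324.7, 272.8], [326.8, 269.8], [322.6, 275.7]] (325.8, 274.5)
c4 -20 [[324.8, 270.4], [326.8, 267.5], [322.7, 273.4]] (325.8, 274.5)
```

View pics/w4y.png

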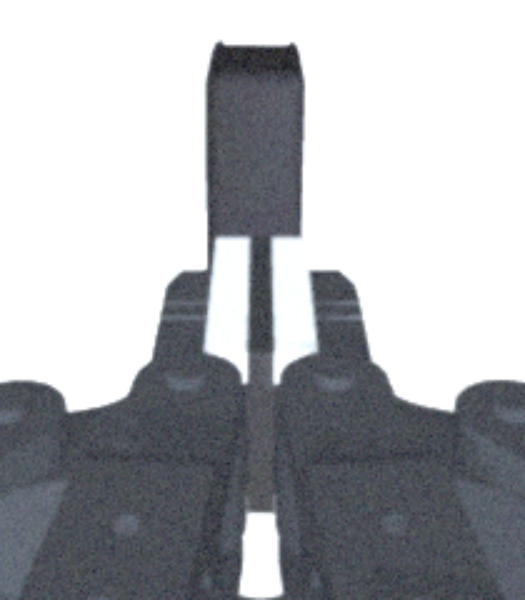

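jog_arm:
  targets:
    - {"offset":[-0.0005,0,0],"yaw":0}
    - {"offset":[-0.001,0,0],"yaw":0}
    - {"offset":[-0.001,0,0],"yaw":0}
    - {"offset":[-0.001,0.005,0],"yaw":0}
    - {"offset":[-0.001,0.015,0],"yaw":0}
    - {"offset":[-0.001,0.028,0],"yaw":0}
    - {"offset":[-0.001,0.041,0],"yaw":0}
    - {"offset":[-0.001,0.052,0],"yaw":0}
    - {"offset":[-0.001,0.06,0],"yaw":0}
    - {"offset":[-0.001,0.062,0],"yaw":0}
  fingers: 0.05

```text
time_s: 6.93
eef_pos: [533.7, 34.8, 2.8]
ee_rot: [0.707, -0.706, -0.026, 0.027]
force: [-0.1, 0.2, 0.6]
grip_width: 0.585
```

```bash
python3 - <<'E'
from look import *
img,K,T,s=look("w5")
print(s["time_s"],s["eef_pos"].round(1),s["force"].round(1),s["wrist_torque"].round(2),s["grip_width"])
look("s5","side")
a=cv2.convertScaleAbs(cv2.imread("pics/s5.png")[195:290,255:325],alpha=1.6,beta=20);a=cv2.resize(a,None,fx=5,fy=5,interpolation=2)
b=cv2.convertScaleAbs(cv2.imread("pics/w5.png")[:,160:480],alpha=2,beta=20)
a=np.pad(a,((0,5),(0,0),(0,0)));cv2.imwrite("pics/w5y.png",np.hstack([b,a]))
E
```

```text
6.9333 [533.7  34.8   2.8] [-0.1  0.2  0.6] [-0.04  0.02  0.01] 0.5849326639675733
```

View pics/w5y.png

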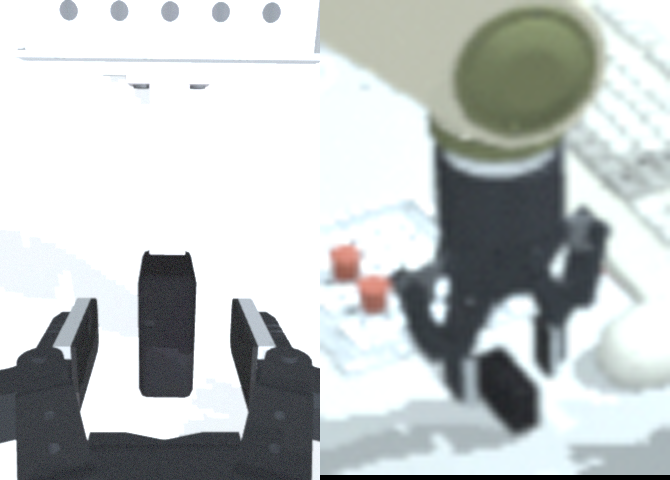

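jog_arm:
  targets:
    - {"offset":[0.001,0.003,0],"yaw":0}
    - {"offset":[0.001,0.006,0],"yaw":0}
    - {"offset":[0.001,0.009,0],"yaw":0}
    - {"offset":[0.001,0.011,0],"yaw":0}
    - {"offset":[0.001,0.011,0],"yaw":0}

```text
time_s: 7.45
eef_pos: [535.1, 34.8, -7.2]
ee_rot: [0.707, -0.706, -0.027, 0.027]
force: [0.6, -0.2, -0.7]
grip_width: 0.586
```

```bash
python3 - <<'E'
from look import *
img,K,T,s=look("w6")
print(s["time_s"],s["eef_pos"].round(1),s["force"].round(1),s["wrist_torque"].round(2),s["grip_width"])
look("s6","side")
a=cv2.convertScaleAbs(cv2.imread("pics/s6.png")[195:290,255:325],alpha=1.6,beta=20);a=cv2.resize(a,None,fx=5,fy=5,interpolation=2)
b=cv2.convertScaleAbs(cv2.imread("pics/w6.png")[:,160:480],alpha=2,beta=20)
a=np.pad(a,((0,5),(0,0),(0,0)));cv2.imwrite("pics/w6y.png",np.hstack([b,a]))
E
```

```text
7.45 [535.1  34.8  -7.2] [ 0.6 -0.2 -0.7] [-0.01 -0.03 -0.03] 0.5859772111949101
```

View pics/w6y.png

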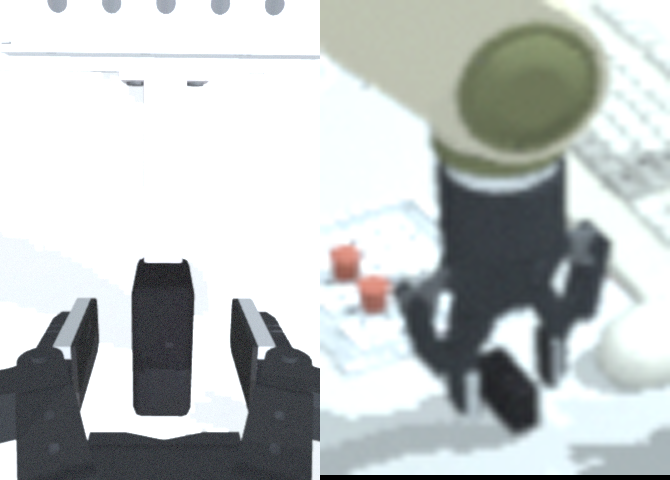

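jog_arm:
  targets:
    - {"offset":[0,0.002,0],"yaw":0}
    - {"offset":[0,0.002,0],"yaw":0}
    - {"offset":[0,0.002,0],"yaw":0}
    - {"offset":[0,0.002,0],"yaw":0}
    - {"offset":[0,0.002,0],"yaw":0}
    - {"offset":[0,0.002,0],"yaw":0}
    - {"offset":[0,0.002,0],"yaw":0}
  fingers: 0.0
  grip_force: 110

```text
time_s: 8.13
eef_pos: [535.5, 34.8, -8.7]
ee_rot: [0.707, -0.706, -0.027, 0.026]
force: [0.3, 0.7, 2.0]
grip_width: 0.215
```

jog_arm:
  targets:
    - {"offset":[0,-0.002,0],"yaw":0}
    - {"offset":[0,-0.004,0],"yaw":0}
    - {"offset":[0,-0.007,0],"yaw":0}
    - {"offset":[0,-0.011,0],"yaw":0}
    - {"offset":[0,-0.015,0],"yaw":0}
    - {"offset":[0,-0.018,0],"yaw":0}
    - {"offset":[0,-0.02,0],"yaw":0}
    - {"offset":[0,-0.02,0],"yaw":0}

```text
time_s: 8.8
eef_pos: [535.7, 34.7, 11.8]
ee_rot: [0.707, -0.707, -0.027, 0.026]
force: [0.0, 0.4, -2.7]
grip_width: 0.217
```

```bash
python3 - <<'E'
from look import *
img,K,T,s=look("w7")
print(s["time_s"],s["eef_pos"].round(1),s["force"].round(1),s["wrist_torque"].round(2),s["grip_width"])
look("s7","side")
a=cv2.convertScaleAbs(cv2.imread("pics/s7.png")[195:290,240:310],alpha=1.6,beta=20);a=cv2.resize(a,None,fx=5,fy=5,interpolation=2)
b=cv2.convertScaleAbs(cv2.imread("pics/w7.png")[:,160:480],alpha=1.3,beta=20)
a=np.pad(a,((0,5),(0,0),(0,0)));cv2.imwrite("pics/w7y.png",np.hstack([b,a]))
E
```

```text
8.8 [535.7  34.7  11.8] [ 0.   0.4 -2.7] [-0.41  0.    0.02] 0.21747340585947347
```

View pics/w7y.png

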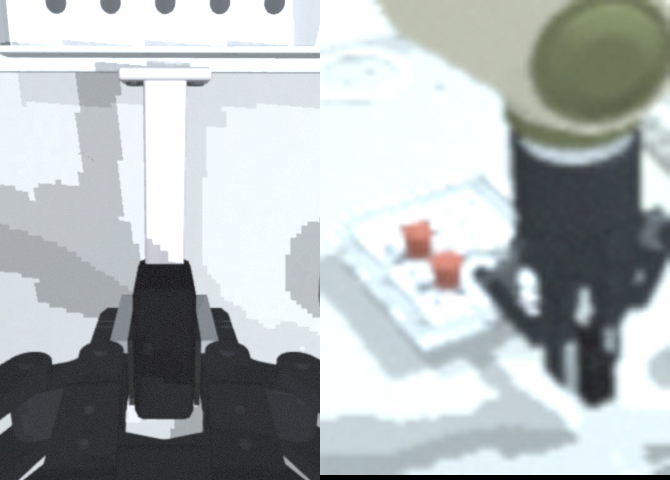

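jog_arm:
  targets:
    - {"offset":[0,-0.006,-0.002],"yaw":-0.01}
    - {"offset":[0,-0.018,-0.007],"yaw":-0.03}
    - {"offset":[0,-0.034,-0.015],"yaw":-0.07}
    - {"offset":[0,-0.053,-0.026],"yaw":-0.12}
    - {"offset":[0,-0.074,-0.039],"yaw":-0.18}
    - {"offset":[0.001,-0.096,-0.054],"yaw":-0.25}
    - {"offset":[0.001,-0.118,-0.07],"yaw":-0.33}
    - {"offset":[0.001,-0.14,-0.086],"yaw":-0.41}
    - {"offset":[0.001,-0.16,-0.1],"yaw":-0.48}
    - {"offset":[0.002,-0.176,-0.111],"yaw":-0.54}
    - {"offset":[0.002,-0.187,-0.118],"yaw":-0.58}
    - {"offset":[0.002,-0.19,-0.12],"yaw":-0.6}

```text
time_s: 9.9
eef_pos: [547.0, -86.2, 203.5]
ee_rot: [-0.666, 0.668, 0.236, -0.233]
force: [0.5, 1.0, -2.2]
grip_width: 0.216
```

```bash
cat > mv.py <<'E'
import sys
from look import *
def plan(tx,ty,tz,ang=None):
    s=ctrl.sense();A=rot(s["ee_rot"]);d=np.array([tx,ty,tz])-s["eef_pos"]
    a=np.degrees(np.arctan2(A[1,2],A[0,2])); 
    print("t",s["time_s"].round(2),"pos",s["eef_pos"].round(1),"toolz",a.round(2),"F",s["force"].round(1),"M",s["wrist_torque"].round(2),"tilt",A[2,:].round(4),"q",s["joints"].round(2))
    print("offset mm",(A.T@d).round(1), "yaw",None if ang is None else -np.radians((ang-a+180)%360-180).round(4))
if __name__=="__main__": plan(*map(float,sys.argv[1:]))
E
python3 mv.py 561 -248 300 168
```

```text
Traceback (most recent call last):
  File "mv.py", line 8, in <module>
    if __name__=="__main__": plan(*map(float,sys.argv[1:]))
                             ~~~~^^^^^^^^^^^^^^^^^^^^^^^^^^
  File "mv.py", line 6, in plan
    print("t",s["time_s"].round(2),"pos",s["eef_pos"].round(1),"toolz",a.round(2),"F",s["force"].round(1),"M",s["wrist_torque"].round(2),"tilt",A[2,:].round(4),"q",s["joints"].round(2))
              ^^^^^^^^^^^^^^^^^
AttributeError: 'float' object has no attribute 'round'
```

```bash
sed -i 's/s\["time_s"\].round(2)/round(float(s["time_s"]),2)/' mv.py; python3 mv.py 561 -248 300 168
```

```text
t 9.9 pos [547.  -86.2 203.5] toolz 128.76 F [ 0.5  1.  -2.2] M [-0.21 -0.3  -0.01] tilt [ 0.0025 -1.     -0.0034] q [-0.37  0.38  1.43  0.    1.33 -1.04]
offset mm [ -90.1  -96.3 -135.3] yaw -0.6849
```

jog_arm:
  targets:
    - {"offset":[-0.003,-0.003,-0.004],"yaw":-0.02}
    - {"offset":[-0.009,-0.009,-0.013],"yaw":-0.06}
    - {"offset":[-0.017,-0.018,-0.026],"yaw":-0.13}
    - {"offset":[-0.027,-0.029,-0.041],"yaw":-0.21}
    - {"offset":[-0.038,-0.041,-0.058],"yaw":-0.29}
    - {"offset":[-0.049,-0.053,-0.075],"yaw":-0.38}
    - {"offset":[-0.06,-0.065,-0.092],"yaw":-0.46}
    - {"offset":[-0.07,-0.076,-0.107],"yaw":-0.54}
    - {"offset":[-0.079,-0.085,-0.12],"yaw":-0.61}
    - {"offset":[-0.086,-0.092,-0.13],"yaw":-0.66}
    - {"offset":[-0.09,-0.096,-0.135],"yaw":-0.685}
    - {"offset":[-0.09,-0.096,-0.135],"yaw":-0.685}

```text
time_s: 10.9
eef_pos: [561.0, -248.7, 299.6]
ee_rot: [-0.548, 0.551, 0.446, -0.444]
force: [0.4, 0.4, -2.2]
grip_width: 0.217
```

```bash
python3 mv.py 561 -248 300 168; python3 -c "
from look import *
look('w8')
for t in ['tray','rack','stored1','stopper_a','union_a']: print(t,[(round(r['score'],2),np.round(r['box'])) for r in ctrl.boxes_of('wrist',t)])
"
```

```text
t 10.9 pos [ 561.  -248.7  299.6] toolz 167.98 F [ 0.4  0.4 -2.2] M [-0.01 -0.32  0.01] tilt [-0.     -1.     -0.0046] q [-0.61  0.48  1.03  0.    1.62 -1.97]
offset mm [ 0.7 -0.4  0.1] yaw -0.0004
tray [(0.58, array([127.,   1., 519., 418.]))]
rack [(0.74, array([217., 272., 623., 436.]))]
stored1 [(0.9, array([424., 318., 552., 355.])), (0.68, array([265., 296., 373., 420.])), (0.63, array([444., 350., 596., 480.]))]
stopper_a []
union_a []
```

View pics/w8.png

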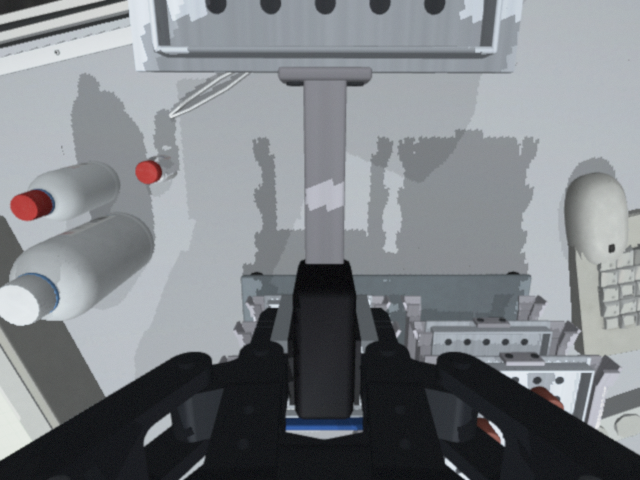

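```bash
python3 -c "
import cv2
a=cv2.imread('pics/w8.png')[260:400,370:630];a=cv2.convertScaleAbs(a,alpha=1.4,beta=10);cv2.imwrite('pics/w8z.png',cv2.resize(a,None,fx=3,fy=3,interpolation=2))"
```

```text
(no output)
```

View pics/w8z.png

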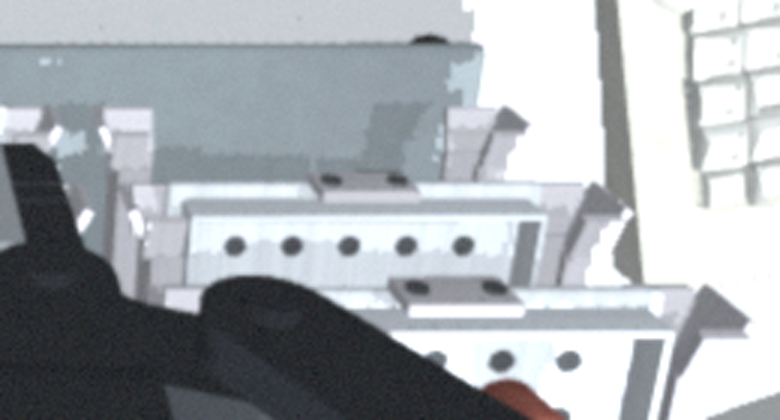

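```bash
python3 - <<'E'
from look import *
img,K,T,s=pickle.load(open("w8.pkl","rb"))
p=lambda u,v,z:onz(K,T,(u,v),z)[:2]
for z in(0,6,10,15):
    a,b=p(243,275,z),p(530.7,274.7,z); print(z,a.round(1),b.round(1),np.linalg.norm(a-b).round(1),((a+b)/2).round(1),"ydir",np.degrees(np.arctan2(*(b-a)[::-1])).round(2))
def zz(x,y): return 370+x/3,260+y/3
for nm,(x0,x1,y),z in (("stored2",(170,545,183),119),("stored3",(165,690,290),179)):
    a,b=p(*zz(x0,y),z),p(*zz(x1,y),z);print(nm,a.round(1),b.round(1),np.linalg.norm(a-b),"mid",((a+b)/2).round(1),"ang",np.degrees(np.arctan2(*(b-a)[::-1])).round(2))
for nm,(x0,x1,y),z in (("br2",(310,418,176),119),("br3",(390,522,280),179)):
    for zq in (z,z+6,z+12):
        a,b=p(*zz(x0,y),zq),p(*zz(x1,y),zq);print(nm,zq,"mid",((a+b)/2).round(1),np.linalg.norm(a-b).round(1))
b=cv2.convertScaleAbs(img[285:335,395:560,::-1],alpha=1.2,beta=0);cv2.imwrite("pics/w8zz.png",cv2.resize(b,None,fx=4.8,fy=4.8,interpolation=cv2.INTER_CUBIC))
E
```

```text
0 [ 643.5 -366.1] [715.9 -24. ] 349.7 [ 679.7 -195. ] ydir 78.05
6 [ 641.5 -364.4] [712.9 -26.7] 345.2 [ 677.2 -195.5] ydir 78.05
10 [ 640.2 -363.2] [711.  -28.5] 342.2 [ 675.6 -195.9] ydir 78.05
15 [ 638.5 -361.8] [708.5 -30.7] 338.4 [ 673.5 -196.3] ydir 78.05
stored2 [ 684.2 -175.9] [708.5 -61.6] 116.8897117106281 mid [ 696.3 -118.8] ang 77.99
stored3 [ 681.1 -191.5] [710.  -55.6] 138.906634792176 mid [ 695.6 -123.6] ang 77.99
br2 119 mid [ 694.3 -116.6] 33.6
br2 125 mid [ 690.8 -118.6] 33.0
br2 131 mid [ 687.2 -120.6] 32.4
br3 179 mid [ 694.1 -116. ] 34.8
br3 185 mid [ 689.8 -118.4] 34.1
br3 191 mid [ 685.5 -120.9] 33.4
```

View pics/w8zz.png

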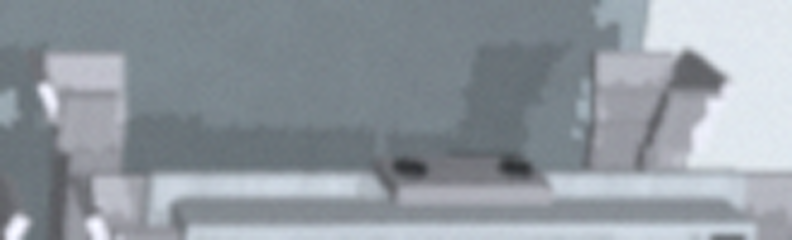

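```bash
cat > ov.py <<'E'
from look import *
import sys
th=np.radians(-12.0); X=np.array([np.cos(th),np.sin(th)]);Y=np.array([-np.sin(th),np.cos(th)])
def rk(o,x,y,z): return np.r_[np.array(o)+x*X+y*Y,z]
def draw(o,dys,tag,crop=(395,285,560,335),f=4.8,zl=55):
    img,K,T,s=pickle.load(open("w8.pkl","rb"))
    x0,y0,x1,y1=crop
    outs=[]
    for dy in dys:
        b=cv2.resize(img[y0:y1,x0:x1,::-1].copy(),None,fx=f,fy=f,interpolation=2)
        def L(pts,c):
            q=proj(K,T,[rk(o,*p) for p in pts]); q=((q-[x0,y0]+.5)*f).astype(np.int32); cv2.polylines(b,[q.reshape(-1,1,2)],False,c,1)
        for sg in(1,-1):
            c=80+dy
            L([(9,c+sg*(66-12+8*0),zl-4),(25,c+sg*54,zl),(90,c+sg*54,zl)],(0,255,0))   # ledge inner
            L([(9,c+sg*54,zl-4),(9,c+sg*74,zl-4),(25,c+sg*66,zl),(90,c+sg*66,zl)],(0,0,255)) # front+wall base
            L([(9,c+sg*74,zl+14),(25,c+sg*66,zl+10),(90,c+sg*66,zl+10)],(255,0,0)) # wall top
        for zt,in((115,),(175,)):
            L([(5,80-58.5,zt+4),(5,80+58.5,zt+4)],(0,255,255))
        outs.append(b)
    cv2.imwrite(f"pics/{tag}.png",np.vstack(outs))
E
python3 -c "
from ov import *
draw((676.5,-195.5),[0,-5],'ov1')"
```

```text
(no output)
```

View pics/ov1.png

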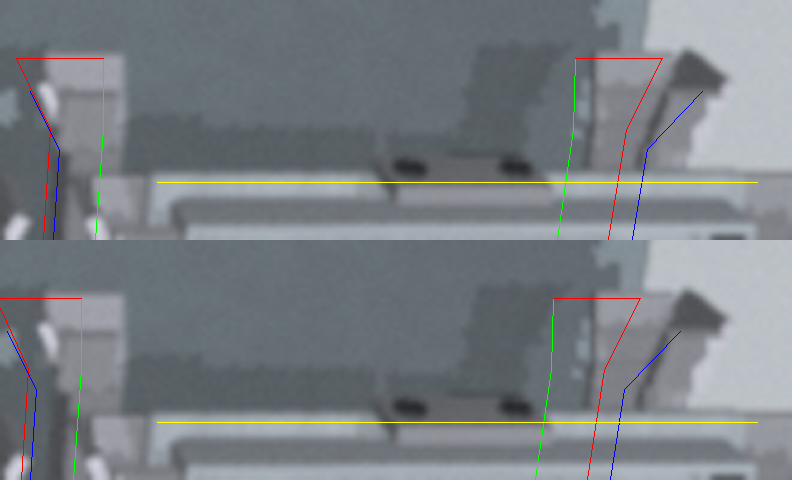

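```bash
python3 -c "
from ov import *
draw((675.1,-195.2),[4.7],'ov2')
draw((675.1,-195.2),[0],'ov3',(370,260,630,400),3)"
```

```text
(no output)
```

View pics/ov2.png

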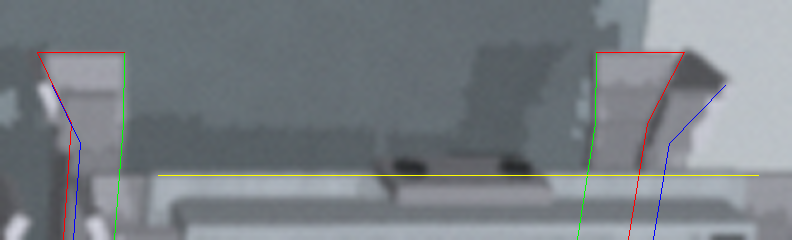

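View pics/ov3.png

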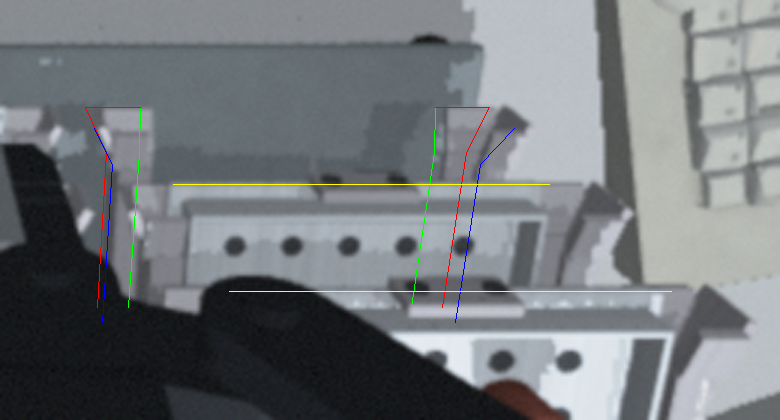

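```bash
python3 - <<'E'
from look import *
img,K,T,s=pickle.load(open("w8.pkl","rb"))
b=cv2.convertScaleAbs(img[40:100,110:540,::-1],alpha=1,beta=0);b=cv2.resize(b,None,fx=1.8,fy=4);cv2.imwrite("pics/w8t.png",b)
e=s["eef_pos"];A=rot(s["ee_rot"])
def tp(u,v,dz): return (A.T@(onz(K,T,(u,v),e[2]+dz)-e)).round(1)
for dz in(10,12.7,15): print(dz,tp(134,72,dz),tp(519,72,dz),tp(277,77,dz),tp(371,77,dz),"holes",tp(216,4,dz-4),tp(434,3,dz-4))
for u,v in((298,263),(349,263)): print(tp(u,v,45))
E
```

```text
10 [-65.7 -10.4  89.4] [ 68.8 -10.4  89.5] [-15.8 -10.4  87.8] [ 17.2 -10.4  87.8] holes [-36.4  -6.5 111.6] [ 38.4  -6.5 111.9]
12.7 [-64.5 -13.1  89.1] [ 67.6 -13.1  89.1] [-15.5 -13.1  87.5] [ 16.9 -13.1  87.5] holes [-35.7  -9.2 110.9] [ 37.8  -9.2 111.2]
15 [-63.5 -15.4  88.9] [ 66.6 -15.4  88.9] [-15.2 -15.4  87.3] [ 16.6 -15.4  87.3] holes [-35.2 -11.5 110.3] [ 37.2 -11.5 110.6]
[ -7.3 -45.1  30.9]
[  8.4 -45.1  30.9]
```

View pics/w8t.png

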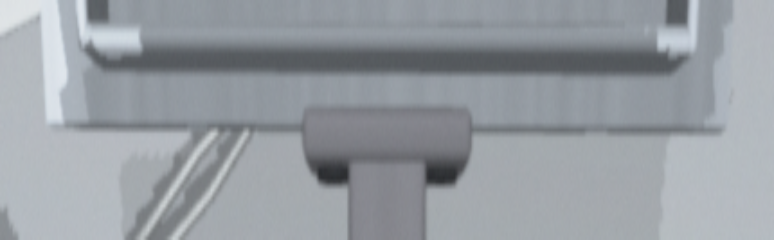

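```bash
python3 mv.py 515 -170 300 108
```

```text
t 11.2 pos [ 560.9 -247.   299.3] toolz 168.02 F [-0.1 -0.5 -2.8] M [-0.06 -0.37 -0.05] tilt [ 3.0e-04 -1.0e+00 -3.6e-03] q [-0.61  0.48  1.04  0.    1.62 -1.97]
offset mm [65.8 -0.9 60.9] yaw 1.0475
```

jog_arm:
  targets:
    - {"offset":[0.002,0,0.002],"yaw":0.03}
    - {"offset":[0.006,0,0.006],"yaw":0.09}
    - {"offset":[0.012,0,0.011],"yaw":0.18}
    - {"offset":[0.019,0,0.017],"yaw":0.28}
    - {"offset":[0.026,0,0.024],"yaw":0.39}
    - {"offset":[0.033,0,0.031],"yaw":0.5}
    - {"offset":[0.04,0,0.037],"yaw":0.61}
    - {"offset":[0.047,0,0.043],"yaw":0.72}
    - {"offset":[0.053,0,0.049],"yaw":0.83}
    - {"offset":[0.059,0,0.054],"yaw":0.93}
    - {"offset":[0.063,0,0.058],"yaw":1.0}
    - {"offset":[0.066,0,0.061],"yaw":1.05}

```text
time_s: 12.2
eef_pos: [514.6, -168.9, 299.2]
ee_rot: [-0.698, 0.699, 0.11, -0.108]
force: [-0.4, -0.2, -2.8]
grip_width: 0.213
```

```bash
python3 mv.py 440 -66 270 48
```

```text
t 12.2 pos [ 514.6 -168.9  299.2] toolz 107.67 F [-0.4 -0.2 -2.8] M [-0.31 -0.15  0.01] tilt [ 0.0029 -1.     -0.0018] q [-0.53  0.3   1.28  0.    1.55 -0.84]
offset mm [-39.9  28.8 120.7] yaw 1.0415
```

jog_arm:
  targets:
    - {"offset":[-0.001,0.001,0.004],"yaw":0.04}
    - {"offset":[-0.004,0.003,0.012],"yaw":0.1}
    - {"offset":[-0.007,0.005,0.022],"yaw":0.18}
    - {"offset":[-0.011,0.008,0.034],"yaw":0.28}
    - {"offset":[-0.016,0.011,0.048],"yaw":0.39}
    - {"offset":[-0.021,0.015,0.062],"yaw":0.5}
    - {"offset":[-0.025,0.018,0.076],"yaw":0.61}
    - {"offset":[-0.03,0.021,0.089],"yaw":0.72}
    - {"offset":[-0.033,0.024,0.101],"yaw":0.83}
    - {"offset":[-0.036,0.026,0.11],"yaw":0.93}
    - {"offset":[-0.039,0.028,0.117],"yaw":1.0}
    - {"offset":[-0.04,0.029,0.121],"yaw":1.04}

```text
time_s: 13.2
eef_pos: [438.8, -64.8, 269.6]
ee_rot: [-0.66, 0.66, -0.253, 0.255]
force: [-0.8, -0.6, -2.5]
grip_width: 0.213
```

```bash
python3 mv.py 428 -56 150 -12
```

```text
t 13.2 pos [438.8 -64.8 269.6] toolz 47.92 F [-0.8 -0.6 -2.5] M [-0.23  0.25 -0.03] tilt [ 2.1e-03 -1.0e+00  7.0e-04] q [-0.41  0.09  1.62  0.    1.43  0.32]
offset mm [-14.1 119.5  -0.8] yaw 1.0457
```

jog_arm:
  targets:
    - {"offset":[0,0.003,0],"yaw":0.04}
    - {"offset":[-0.001,0.01,0],"yaw":0.1}
    - {"offset":[-0.002,0.02,0],"yaw":0.18}
    - {"offset":[-0.003,0.033,0],"yaw":0.28}
    - {"offset":[-0.005,0.047,0],"yaw":0.39}
    - {"offset":[-0.007,0.062,-0.001],"yaw":0.5}
    - {"offset":[-0.009,0.076,-0.001],"yaw":0.61}
    - {"offset":[-0.011,0.089,-0.001],"yaw":0.72}
    - {"offset":[-0.012,0.101,-0.001],"yaw":0.83}
    - {"offset":[-0.013,0.111,-0.001],"yaw":0.93}
    - {"offset":[-0.014,0.118,-0.001],"yaw":1.01}
    - {"offset":[-0.014,0.12,-0.001],"yaw":1.046}

```text
time_s: 14.2
eef_pos: [426.7, -55.4, 148.3]
ee_rot: [0.444, -0.444, 0.551, -0.55]
force: [0.3, -0.5, -3.3]
grip_width: 0.214
```

```bash
python3 mv.py 428.6 -56.3 49 -12;python3 -c "
from look import *
look('s9','side')"
```

```text
t 14.2 pos [426.7 -55.4 148.3] toolz -12.24 F [ 0.3 -0.5 -3.3] M [0.07 0.37 0.01] tilt [-0.     -1.     -0.0011] q [-0.4   0.17  1.86 -0.    1.12  1.38]
offset mm [ 0.4 99.3  2.1] yaw -0.0042
```

View pics/s9.png

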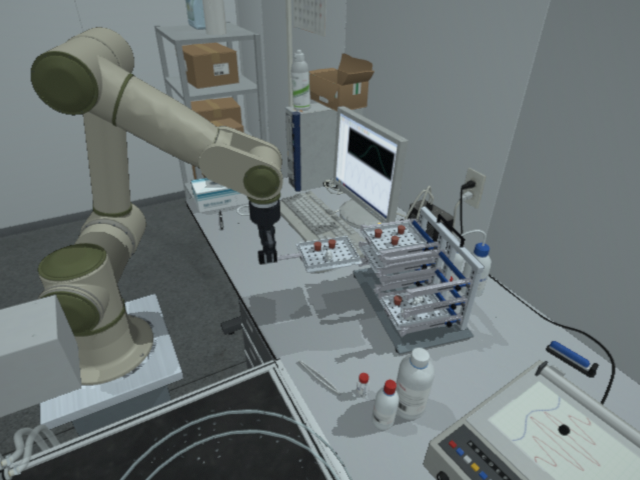

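jog_arm:
  targets:
    - {"offset":[0,0.004,0.0],"yaw":-0.002}
    - {"offset":[0,0.012,0.0],"yaw":-0.004}
    - {"offset":[0,0.024,0.001],"yaw":-0.004}
    - {"offset":[0,0.038,0.002],"yaw":-0.004}
    - {"offset":[0,0.053,0.002],"yaw":-0.004}
    - {"offset":[0,0.067,0.002],"yaw":-0.004}
    - {"offset":[0,0.08,0.002],"yaw":-0.004}
    - {"offset":[0,0.09,0.002],"yaw":-0.004}
    - {"offset":[0,0.097,0.002],"yaw":-0.004}
    - {"offset":[0,0.099,0.002],"yaw":-0.004}
    - {"offset":[0,0.099,0.002],"yaw":-0.004}

```text
time_s: 15.17
eef_pos: [428.5, -55.8, 49.1]
ee_rot: [0.445, -0.445, 0.55, -0.549]
force: [-0.3, 0.6, -3.2]
grip_width: 0.215
```

```bash
python3 mv.py 428.6 -56.3 49 -12; cat > trov.py <<'E'
from look import *
def trov(tag,off=8.7,zo=164.1,pitch=0):
    outs=[]
    for cam in("side","scene"):
        img,K,T,s=look(tag+cam,cam); e=s["eef_pos"];A=rot(s["ee_rot"])
        def P(x,y,z): # tray coords -> world ; tray x = tool z, tray y = tool -x? 
            return e+A@np.array([y,-(off+z)+np.tan(pitch)*(x+165),zo+x])
        q=proj(K,T,[P(75,65,4),P(75,-65,4),P(-75,-65,4),P(-75,65,4),P(75,65,4)])
        c=q.mean(0).astype(int);x0,y0=c-[45,35];f=4.3
        b=cv2.resize(img[y0:y0+70,x0:x0+90,::-1].copy(),None,fx=f*1.9,fy=f*1.9,interpolation=2);b0=b.copy()
        cv2.polylines(b,[((q-[x0,y0]+.5)*f*1.9).astype(np.int32).reshape(-1,1,2)],False,(0,255,0),1)
        outs.append(b[:572,:735])
    cv2.imwrite(f"pics/{tag}a.png",outs[0]);cv2.imwrite(f"pics/{tag}b.png",outs[1])
E
python3 -c "
from trov import *
trov('t1')"
```

```text
t 15.17 pos [428.5 -55.8  49.1] toolz -11.99 F [-0.3  0.6 -3.2] M [ 0.07  0.39 -0.02] tilt [-1.0e-04 -1.0e+00 -1.8e-03] q [-0.4   0.33  1.96 -0.    0.85  1.38]
offset mm [0.4 0.1 0.2] yaw 0.0001
```

View pics/t1a.png

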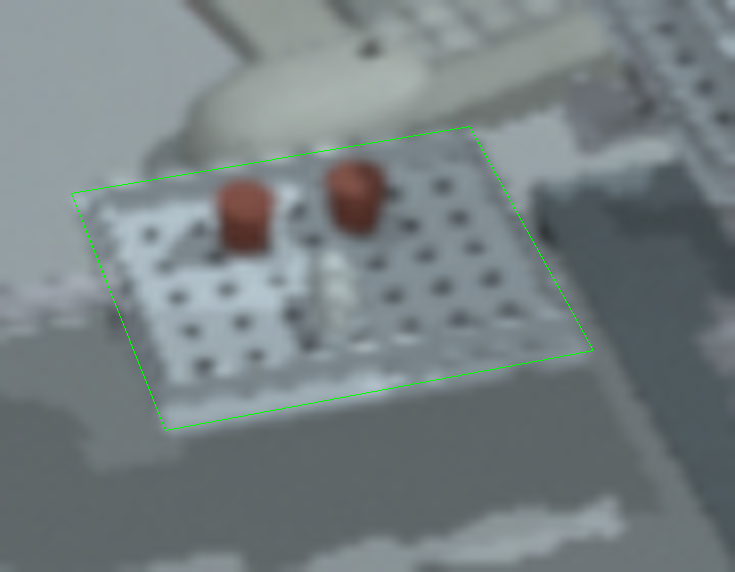

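View pics/t1b.png

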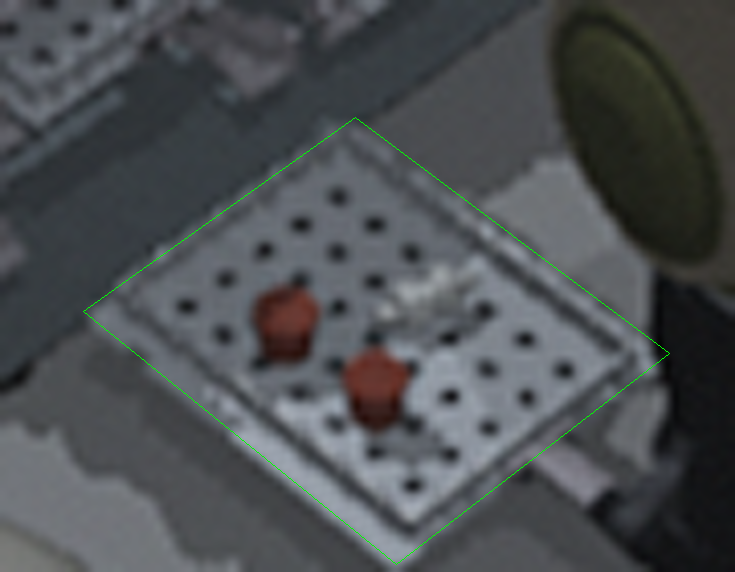

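jog_arm:
  targets:
    - {"offset":[0,0,0.003],"yaw":0}
    - {"offset":[0,0,0.008],"yaw":0}
    - {"offset":[0,0,0.014],"yaw":0}
    - {"offset":[0,0,0.02],"yaw":0}
    - {"offset":[0,0,0.026],"yaw":0}
    - {"offset":[0,0,0.031],"yaw":0}
    - {"offset":[0,0,0.035],"yaw":0}
    - {"offset":[0,0,0.035],"yaw":0}

```text
time_s: 15.93
eef_pos: [464.0, -63.6, 49.9]
ee_rot: [-0.445, 0.445, -0.549, 0.55]
force: [-0.2, -0.6, -2.4]
grip_width: 0.213
```

```bash
cat > rs.py <<'E'
from look import *
O=np.array([675.1,-195.2]);th=np.radians(-12);X=np.array([np.cos(th),np.sin(th)]);Y=np.array([-np.sin(th),np.cos(th)])
s=ctrl.sense();A=rot(s["ee_rot"]);d=s["eef_pos"][:2]-O;F=s["force"];M=s["wrist_torque"]
print("t",round(float(s["time_s"]),2),"TCP rack x,y,z",(d@X).round(1),(d@Y).round(1),s["eef_pos"][2].round(1),"edge x",(d@X+164.1+75).round(1),"ang",np.degrees(np.arctan2(A[1,2],A[0,2])).round(2),"F rack",(F[:2]@X).round(1),(F[:2]@Y).round(1),F[2].round(1),"M rack",(M[:2]@X).round(2),(M[:2]@Y).round(2),M[2].round(2),"grip",round(float(s["grip_width"]),3))
E
python3 rs.py; python3 -c "
from trov import *
trov('t2')"
```

```text
t 15.93 TCP rack x,y,z -233.8 84.9 49.9 edge x 5.3 ang -12.01 F rack -0.0 -0.6 -2.4 M rack -0.03 0.37 -0.01 grip 0.213
```

View pics/t2a.png

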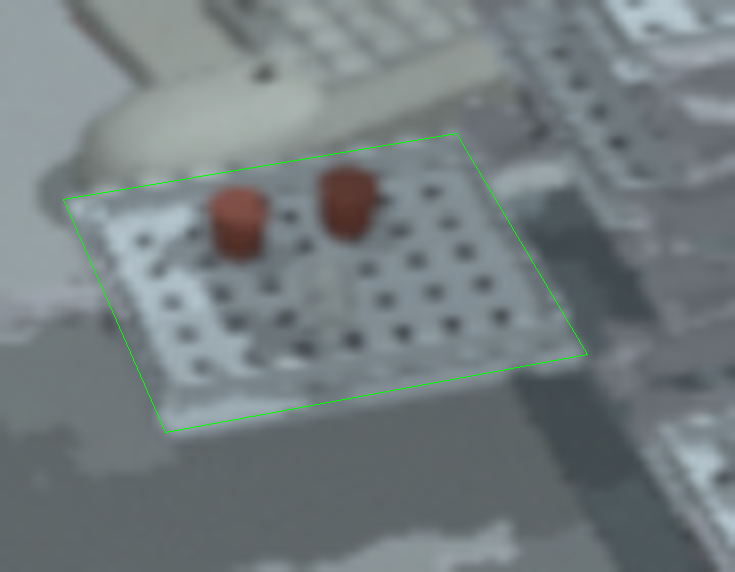

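View pics/t2b.png

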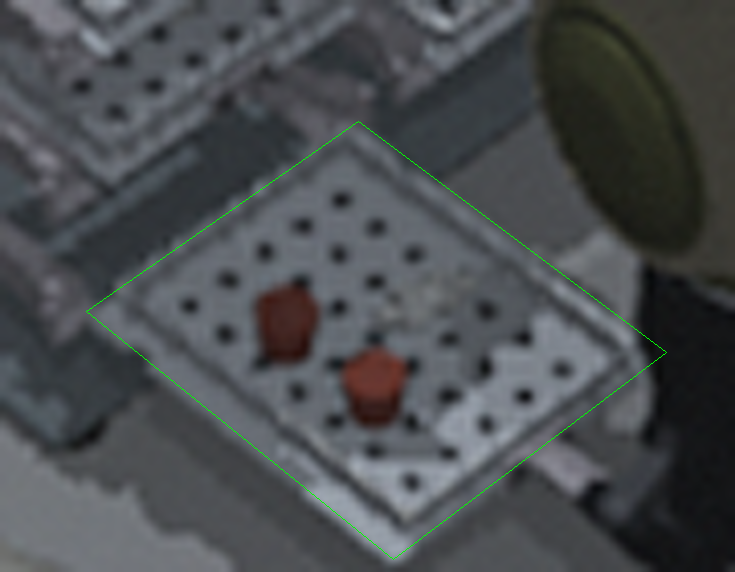

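jog_arm:
  targets:
    - {"offset":[0,0.0005,0.001],"yaw":0}
    - {"offset":[0,0.001,0.0025],"yaw":0}
    - {"offset":[0,0.001,0.004],"yaw":0}
    - {"offset":[0,0.001,0.0055],"yaw":0}
    - {"offset":[0,0.001,0.007],"yaw":0}
    - {"offset":[0,0.001,0.0085],"yaw":0}
    - {"offset":[0,0.001,0.01],"yaw":0}

```text
time_s: 16.62
eef_pos: [473.1, -65.4, 48.8]
ee_rot: [0.445, -0.445, 0.55, -0.549]
force: [-0.3, 0.0, -3.1]
grip_width: 0.215
```

```bash
python3 rs.py
```

```text
t 16.62 TCP rack x,y,z -224.6 85.0 48.8 edge x 14.5 ang -12.0 F rack -0.3 -0.1 -3.1 M rack -0.02 0.37 0.04 grip 0.215
```

jog_arm:
  targets:
    - {"offset":[-0.0001,0,0.001],"yaw":0}
    - {"offset":[-0.0001,0,0.002],"yaw":0}
    - {"offset":[-0.0002,0,0.003],"yaw":0}
    - {"offset":[-0.0002,0,0.004],"yaw":0}
    - {"offset":[-0.0002,0,0.005],"yaw":0}
    - {"offset":[-0.0002,0,0.006],"yaw":0}
    - {"offset":[-0.0002,0,0.007],"yaw":0}

```text
time_s: 17.2
eef_pos: [480.1, -66.7, 48.7]
ee_rot: [0.445, -0.445, 0.55, -0.549]
force: [0.0, -0.4, -2.1]
grip_width: 0.217
```

```bash
python3 rs.py
```

```text
t 17.2 TCP rack x,y,z -217.5 85.2 48.7 edge x 21.6 ang -12.0 F rack 0.1 -0.3 -2.1 M rack -0.04 0.35 -0.01 grip 0.217
```

jog_arm:
  targets:
    - {"offset":[0.0002,0,0.001],"yaw":0}
    - {"offset":[0.0003,0,0.002],"yaw":0}
    - {"offset":[0.0003,0,0.003],"yaw":0}
    - {"offset":[0.0003,0,0.004],"yaw":0}
    - {"offset":[0.0003,0,0.005],"yaw":0}
    - {"offset":[0.0003,0,0.006],"yaw":0}
    - {"offset":[0.0003,0,0.007],"yaw":0}
    - {"offset":[0.0003,0,0.008],"yaw":0}

```text
time_s: 17.87
eef_pos: [487.9, -68.6, 48.7]
ee_rot: [0.445, -0.445, 0.55, -0.549]
force: [0.4, -0.4, -3.2]
grip_width: 0.211
```

```bash
python3 rs.py
```

```text
t 17.87 TCP rack x,y,z -209.4 84.9 48.7 edge x 29.7 ang -12.0 F rack 0.5 -0.3 -3.2 M rack -0.04 0.39 -0.06 grip 0.211
```

jog_arm:
  targets:
    - {"offset":[0,0,0.0015],"yaw":0}
    - {"offset":[0,0,0.003],"yaw":0}
    - {"offset":[0,0,0.0045],"yaw":0}
    - {"offset":[0,0,0.006],"yaw":0}
    - {"offset":[0,0,0.0075],"yaw":0}
    - {"offset":[0,0,0.009],"yaw":0}
    - {"offset":[0,0,0.0105],"yaw":0}
    - {"offset":[0,0,0.012],"yaw":0}
    - {"offset":[0,0,0.0135],"yaw":0}
    - {"offset":[0,0,0.015],"yaw":0}

```text
time_s: 18.7
eef_pos: [502.8, -71.8, 48.7]
ee_rot: [0.445, -0.445, 0.55, -0.549]
force: [0.3, -0.1, -2.5]
grip_width: 0.217
```

```bash
python3 rs.py
```

```text
t 18.7 TCP rack x,y,z -194.2 84.9 48.7 edge x 44.9 ang -12.0 F rack 0.3 -0.1 -2.5 M rack 0.05 0.34 -0.01 grip 0.217
```

jog_arm:
  targets:
    - {"offset":[0,0,0.002],"yaw":0}
    - {"offset":[0,0,0.0045],"yaw":0}
    - {"offset":[0,0,0.007],"yaw":0}
    - {"offset":[0,0,0.0095],"yaw":0}
    - {"offset":[0,0,0.012],"yaw":0}
    - {"offset":[0,0,0.0145],"yaw":0}
    - {"offset":[0,0,0.017],"yaw":0}
    - {"offset":[0,0,0.0195],"yaw":0}
    - {"offset":[0,0,0.022],"yaw":0}
    - {"offset":[0,0,0.0245],"yaw":0}
    - {"offset":[0,0,0.027],"yaw":0}

```text
time_s: 19.62
eef_pos: [529.4, -77.5, 48.7]
ee_rot: [0.445, -0.445, 0.55, -0.549]
force: [-1.3, -0.1, -2.8]
grip_width: 0.215
```

```bash
python3 rs.py
```

```text
t 19.62 TCP rack x,y,z -167.0 84.9 48.7 edge x 72.1 ang -12.0 F rack -1.2 -0.4 -2.8 M rack 0.01 0.34 -0.02 grip 0.215
```

jog_arm:
  targets:
    - {"offset":[0,0,0.002],"yaw":0}
    - {"offset":[0,0,0.004],"yaw":0}
    - {"offset":[0,0,0.006],"yaw":0}
    - {"offset":[0,0,0.008],"yaw":0}
    - {"offset":[0,0,0.01],"yaw":0}
    - {"offset":[0,0,0.012],"yaw":0}
    - {"offset":[0,0,0.014],"yaw":0}
    - {"offset":[0,0,0.016],"yaw":0}
    - {"offset":[0,0,0.018],"yaw":0}
    - {"offset":[0,0,0.02],"yaw":0}

```text
time_s: 20.45
eef_pos: [549.2, -81.7, 48.7]
ee_rot: [0.445, -0.445, 0.55, -0.549]
force: [-0.1, 0.1, -3.0]
grip_width: 0.215
```

```bash
python3 rs.py
```

```text
t 20.45 TCP rack x,y,z -146.8 84.9 48.7 edge x 92.3 ang -12.01 F rack -0.1 0.1 -3.0 M rack 0.12 0.37 0.04 grip 0.215
```

jog_arm:
  targets:
    - {"offset":[0,0.0005,0.002],"yaw":0}
    - {"offset":[0,0.001,0.004],"yaw":0}
    - {"offset":[0,0.0013,0.006],"yaw":0}
    - {"offset":[0,0.0015,0.008],"yaw":0}
    - {"offset":[0,0.0015,0.01],"yaw":0}
    - {"offset":[0,0.0015,0.012],"yaw":0}

```text
time_s: 20.95
eef_pos: [561.1, -84.2, 47.2]
ee_rot: [0.445, -0.445, 0.55, -0.549]
force: [-0.8, -1.3, -2.4]
grip_width: 0.218
```

```bash
python3 rs.py
```

```text
t 20.95 TCP rack x,y,z -134.6 84.9 47.2 edge x 104.5 ang -12.0 F rack -0.5 -1.5 -2.4 M rack 0.03 0.24 0.01 grip 0.218
```

jog_arm:
  targets:
    - {"offset":[0,0.0003,0.002],"yaw":0}
    - {"offset":[0,0.0005,0.004],"yaw":0}
    - {"offset":[0,0.0005,0.006],"yaw":0}
    - {"offset":[0,0.0005,0.008],"yaw":0}
    - {"offset":[0,0.0005,0.01],"yaw":0}

```text
time_s: 21.37
eef_pos: [571.2, -86.4, 46.8]
ee_rot: [0.445, -0.445, 0.55, -0.55]
force: [0.0, 0.1, -1.3]
grip_width: 0.211
```

```bash
python3 rs.py
```

```text
t 21.37 TCP rack x,y,z -124.3 84.9 46.8 edge x 114.8 ang -12.0 F rack 0.0 0.1 -1.3 M rack 0.03 0.1 -0.02 grip 0.211
```

jog_arm:
  targets:
    - {"offset":[0,0,0.0015],"yaw":0}
    - {"offset":[0,0,0.003],"yaw":0}
    - {"offset":[0,0,0.0045],"yaw":0}
    - {"offset":[0,0,0.006],"yaw":0}
    - {"offset":[0,0,0.0075],"yaw":0}
    - {"offset":[0,0,0.009],"yaw":0}
    - {"offset":[0,0,0.0105],"yaw":0}
    - {"offset":[0,0,0.012],"yaw":0}

```text
time_s: 22.03
eef_pos: [583.0, -88.9, 46.8]
ee_rot: [0.445, -0.445, 0.55, -0.549]
force: [-1.5, 0.3, -1.2]
grip_width: 0.219
```

```bash
python3 rs.py
```

```text
t 22.03 TCP rack x,y,z -112.2 84.9 46.8 edge x 126.9 ang -12.0 F rack -1.5 -0.0 -1.2 M rack 0.01 0.17 -0.04 grip 0.219
```

Now fine steps towards the noses.

jog_arm:
  targets:
    - {"offset":[0,0,0.001],"yaw":0}
    - {"offset":[0,0,0.002],"yaw":0}
    - {"offset":[0,0,0.003],"yaw":0}
    - {"offset":[0,0,0.004],"yaw":0}
    - {"offset":[0,0,0.005],"yaw":0}

```text
time_s: 22.45
eef_pos: [588.0, -89.9, 46.8]
ee_rot: [0.445, -0.445, 0.55, -0.55]
force: [-0.3, 0.6, -1.8]
grip_width: 0.213
```

```bash
python3 rs.py
```

```text
t 22.45 TCP rack x,y,z -107.1 84.9 46.8 edge x 132.0 ang -12.0 F rack -0.5 0.6 -1.8 M rack 0.06 0.19 0.06 grip 0.213
```

jog_arm:
  targets:
    - {"offset":[0,0,0.001],"yaw":0}
    - {"offset":[0,0,0.002],"yaw":0}
    - {"offset":[0,0,0.003],"yaw":0}

```text
time_s: 22.7
eef_pos: [591.1, -90.6, 46.8]
ee_rot: [0.445, -0.445, 0.55, -0.549]
force: [0.4, 0.2, -0.8]
grip_width: 0.212
```

```bash
python3 rs.py
```

```text
t 22.7 TCP rack x,y,z -104.0 84.9 46.8 edge x 135.1 ang -12.0 F rack 0.3 0.2 -0.8 M rack 0.08 0.2 -0.0 grip 0.212
```

jog_arm:
  targets:
    - {"offset":[0,0,0.001],"yaw":0}
    - {"offset":[0,0,0.002],"yaw":0}
    - {"offset":[0,0,0.003],"yaw":0}

```text
time_s: 22.95
eef_pos: [593.2, -91.0, 46.5]
ee_rot: [0.444, -0.446, 0.55, -0.549]
force: [-8.9, 1.7, 0.7]
grip_width: 0.213
```

jog_arm:
  targets:
    - {"offset":[0,0,0.001],"yaw":0}
    - {"offset":[0,0,0.002],"yaw":0}

```text
time_s: 23.12
eef_pos: [594.0, -91.1, 46.4]
ee_rot: [0.444, -0.446, 0.551, -0.548]
force: [-9.0, 1.9, 3.0]
grip_width: 0.215
```

```bash
python3 rs.py
```

```text
t 23.12 TCP rack x,y,z -101.0 85.0 46.4 edge x 138.1 ang -12.0 F rack -9.2 -0.0 3.0 M rack -0.06 1.0 -0.11 grip 0.215
```

jog_arm:
  targets:
    - {"offset":[0,0,0.001],"yaw":0}
    - {"offset":[0,0,0.002],"yaw":0}

```text
time_s: 23.28
eef_pos: [595.2, -91.3, 46.5]
ee_rot: [0.443, -0.447, 0.552, -0.547]
force: [-7.9, 0.7, 1.7]
grip_width: 0.216
```

```bash
python3 rs.py
```

```text
t 23.28 TCP rack x,y,z -99.8 85.0 46.5 edge x 139.3 ang -12.0 F rack -7.9 -0.9 1.7 M rack -0.06 0.61 -0.06 grip 0.216
```

jog_arm:
  targets:
    - {"offset":[0,0,0.001],"yaw":0}
    - {"offset":[0,0,0.002],"yaw":0}

```text
time_s: 23.45
eef_pos: [596.7, -91.6, 46.7]
ee_rot: [0.443, -0.447, 0.552, -0.547]
force: [-6.6, 1.4, 2.2]
grip_width: 0.213
```

jog_arm:
  targets:
    - {"offset":[0,0,0.001],"yaw":0}
    - {"offset":[0,0,0.002],"yaw":0}

```text
time_s: 23.62
eef_pos: [598.5, -91.9, 46.9]
ee_rot: [0.443, -0.447, 0.552, -0.547]
force: [-5.9, 0.6, 0.5]
grip_width: 0.216
```

```bash
python3 rs.py; python3 mv.py 0 0 0
```

```text
t 23.62 TCP rack x,y,z -96.4 85.1 46.9 edge x 142.7 ang -12.0 F rack -5.9 -0.6 0.5 M rack -0.01 0.3 -0.04 grip 0.216
t 23.62 pos [598.5 -91.9  46.9] toolz -12.0 F [-5.9  0.6  0.5] M [ 0.06  0.29 -0.04] tilt [ 0.     -1.     -0.0099] q [-0.35  0.66  1.42 -0.    1.08  1.44]
offset mm [  34.5   52.9 -604. ] yaw None
```

jog_arm:
  targets:
    - {"offset":[0,0,0.001],"yaw":0}
    - {"offset":[0.0001,0,0.002],"yaw":0}
    - {"offset":[0.0001,0,0.003],"yaw":0}
    - {"offset":[0.0001,0,0.004],"yaw":0}
    - {"offset":[0.0001,0,0.005],"yaw":0}
    - {"offset":[0.0001,0,0.006],"yaw":0}
    - {"offset":[0.0001,0,0.007],"yaw":0}
    - {"offset":[0.0001,0,0.008],"yaw":0}

```text
time_s: 24.28
eef_pos: [606.2, -93.6, 47.1]
ee_rot: [0.443, -0.447, 0.552, -0.547]
force: [-4.8, 1.5, 2.0]
grip_width: 0.215
```

```bash
python3 rs.py; python3 mv.py 0 0 0
```

```text
t 24.28 TCP rack x,y,z -88.5 85.0 47.1 edge x 150.6 ang -12.0 F rack -5.0 0.5 2.0 M rack -0.03 0.3 -0.06 grip 0.215
t 24.28 pos [606.2 -93.6  47.1] toolz -12.0 F [-4.8  1.5  2. ] M [ 0.04  0.3  -0.06] tilt [ 0.     -0.9999 -0.0102] q [-0.34  0.67  1.39 -0.    1.09  1.44]
offset mm [  34.4   53.4 -611.9] yaw None
```

jog_arm:
  targets:
    - {"offset":[0,0,0.001],"yaw":0}
    - {"offset":[0,0,0.002],"yaw":0}
    - {"offset":[0,0,0.003],"yaw":0}
    - {"offset":[0,0,0.004],"yaw":0}
    - {"offset":[0,0,0.005],"yaw":0}

```text
time_s: 24.7
eef_pos: [610.9, -94.6, 47.3]
ee_rot: [0.443, -0.447, 0.552, -0.547]
force: [-4.8, 0.9, 1.1]
grip_width: 0.21
```

```bash
python3 rs.py
```

```text
t 24.7 TCP rack x,y,z -83.7 85.0 47.3 edge x 155.4 ang -11.99 F rack -4.9 -0.1 1.1 M rack 0.0 0.32 -0.01 grip 0.21
```

jog_arm:
  targets:
    - {"offset":[0,0,0.001],"yaw":0}
    - {"offset":[0,0,0.002],"yaw":0}

```text
time_s: 24.87
eef_pos: [613.1, -95.1, 47.5]
ee_rot: [0.443, -0.447, 0.552, -0.547]
force: [-2.9, 1.1, 1.1]
grip_width: 0.215
```

```bash
python3 rs.py
```

```text
t 24.87 TCP rack x,y,z -81.5 85.1 47.5 edge x 157.6 ang -12.0 F rack -3.1 0.5 1.1 M rack -0.0 0.04 -0.01 grip 0.215
```

jog_arm:
  targets:
    - {"offset":[0,0,0.001],"yaw":0}

```text
time_s: 24.95
eef_pos: [614.4, -95.4, 47.7]
ee_rot: [0.443, -0.447, 0.552, -0.547]
force: [-0.9, -0.3, -0.2]
grip_width: 0.215
```

jog_arm:
  targets:
    - {"offset":[0,0,0.001],"yaw":0}

```text
time_s: 25.03
eef_pos: [615.9, -95.7, 47.9]
ee_rot: [0.443, -0.447, 0.552, -0.547]
force: [-1.4, -0.8, -1.5]
grip_width: 0.214
```

```bash
python3 rs.py
```

```text
t 25.03 TCP rack x,y,z -78.6 85.0 47.9 edge x 160.5 ang -12.0 F rack -1.2 -1.1 -1.5 M rack 0.05 -0.0 0.01 grip 0.214
```

jog_arm:
  targets:
    - {"offset":[0,0,0.001],"yaw":0}

```text
time_s: 25.12
eef_pos: [617.1, -96.0, 47.9]
ee_rot: [0.443, -0.447, 0.552, -0.547]
force: [-1.3, -0.3, -1.2]
grip_width: 0.212
```

```bash
python3 rs.py
```

```text
t 25.12 TCP rack x,y,z -77.4 85.0 47.9 edge x 161.7 ang -12.0 F rack -1.2 -0.6 -1.2 M rack -0.02 0.05 -0.04 grip 0.212
```

jog_arm:
  targets:
    - {"offset":[0,0,0.0007],"yaw":0}

```text
time_s: 25.2
eef_pos: [617.3, -96.1, 47.7]
ee_rot: [0.443, -0.447, 0.552, -0.547]
force: [-9.7, -0.4, 1.2]
grip_width: 0.215
```

```bash
python3 rs.py
```

```text
t 25.2 TCP rack x,y,z -77.2 85.0 47.7 edge x 161.9 ang -11.99 F rack -9.4 -2.4 1.2 M rack -0.12 0.98 0.0 grip 0.215
```

jog_arm:
  targets:
    - {"offset":[0,0,0.0007],"yaw":0}
    - {"offset":[0,0,0.0007],"yaw":0}

```text
time_s: 25.37
eef_pos: [617.1, -96.1, 47.3]
ee_rot: [0.442, -0.448, 0.553, -0.546]
force: [-7.9, -1.0, 1.6]
grip_width: 0.215
```

```bash
python3 rs.py; python3 mv.py 0 0 0; python3 -c "
from look import *
for n in('scene','side','wrist'):
    look('h'+n,n)
    for j in (['catch1_left','catch1_right']): print(n,j,[(round(r['score'],2),np.round(r['box'])) for r in ctrl.boxes_of(n,j)][:3])
a=cv2.imread('pics/hscene.png')[90:250,225:385]; b=cv2.imread('pics/hside.png')[190:360,350:510]
cv2.imwrite('pics/h1.png',cv2.resize(a,None,fx=3.7,fy=3.7,interpolation=2)); cv2.imwrite('pics/h2.png',cv2.resize(b,None,fx=3.5,fy=3.5,interpolation=2))
"
```

```text
t 25.37 TCP rack x,y,z -77.3 84.9 47.3 edge x 161.8 ang -11.98 F rack -7.5 -2.6 1.6 M rack -0.06 0.6 0.04 grip 0.215
t 25.37 pos [617.1 -96.1  47.3] toolz -11.98 F [-7.9 -1.   1.6] M [0.07 0.6  0.04] tilt [ 5.000e-04 -9.999e-01 -1.250e-02] q [-0.34  0.69  1.35 -0.    1.11  1.44]
offset mm [  34.    55.1 -623. ] yaw None
scene catch1_left []
scene catch1_right []
side catch1_left []
side catch1_right [(0.21, array([356., 206., 487., 354.]))]
wrist catch1_left [(0.31, array([190.,   0., 640.,  43.]))]
wrist catch1_right []
```

View pics/h1.png

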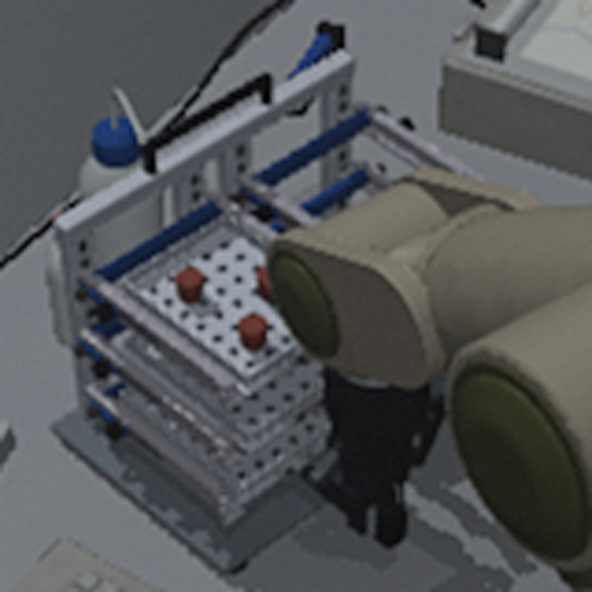

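View pics/h2.png

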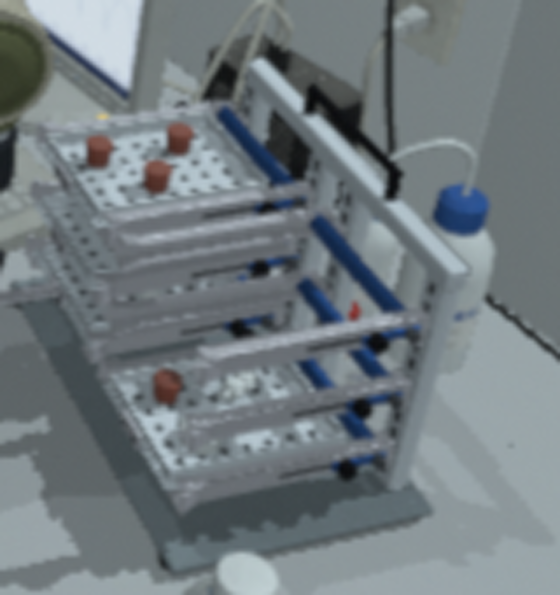

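View pics/hwrist.png

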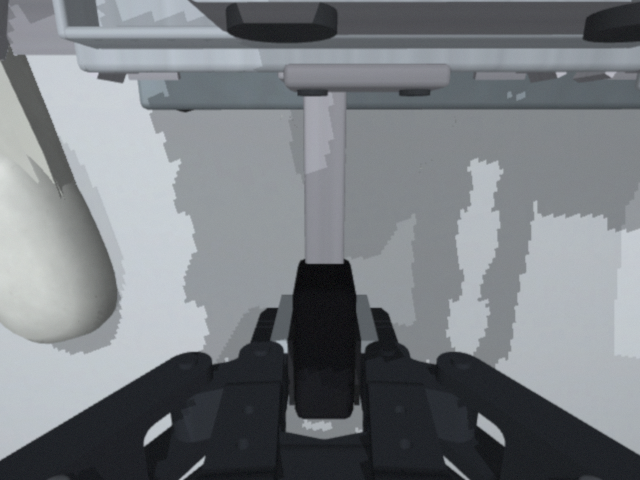

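jog_arm:
  targets:
    - {"offset":[0,0,0],"yaw":0}
    - {"offset":[0,0,0],"yaw":0}

```text
time_s: 25.98
eef_pos: [617.1, -96.1, 47.5]
ee_rot: [0.442, -0.448, 0.553, -0.546]
force: [-4.4, 0.1, 2.0]
grip_width: 0.214
```

```bash
python3 rs.py
```

```text
t 25.98 TCP rack x,y,z -77.3 84.8 47.5 edge x 161.8 ang -11.97 F rack -4.3 -0.8 2.0 M rack -0.01 0.16 0.04 grip 0.214
```

jog_arm:
  targets:
    - {"offset":[0,0,0],"yaw":0}
    - {"offset":[0,0,0],"yaw":0}
    - {"offset":[0,0,0],"yaw":0}
    - {"offset":[0,0,0],"yaw":0}
    - {"offset":[0,0,0],"yaw":0}
    - {"offset":[0,0,0],"yaw":0}
  fingers: 0.05

```text
time_s: 26.48
eef_pos: [617.2, -96.2, 47.5]
ee_rot: [0.442, -0.448, 0.553, -0.546]
force: [-0.3, 0.5, -0.6]
grip_width: 0.586
```

```bash
python3 rs.py; python3 mv.py 617 -96 160; python3 -c "
from look import *
look('r1')"
```

```text
t 26.48 TCP rack x,y,z -77.2 84.8 47.5 edge x 161.9 ang -11.98 F rack -0.4 0.4 -0.6 M rack 0.02 -0.01 0.04 grip 0.586
t 26.48 pos [617.2 -96.2  47.5] toolz -11.98 F [-0.3  0.5 -0.6] M [ 0.01 -0.01  0.04] tilt [ 6.000e-04 -9.999e-01 -1.210e-02] q [-0.34  0.69  1.35 -0.    1.11  1.44]
offset mm [-1.000e-01 -1.124e+02 -1.600e+00] yaw None
```

View pics/r1.png

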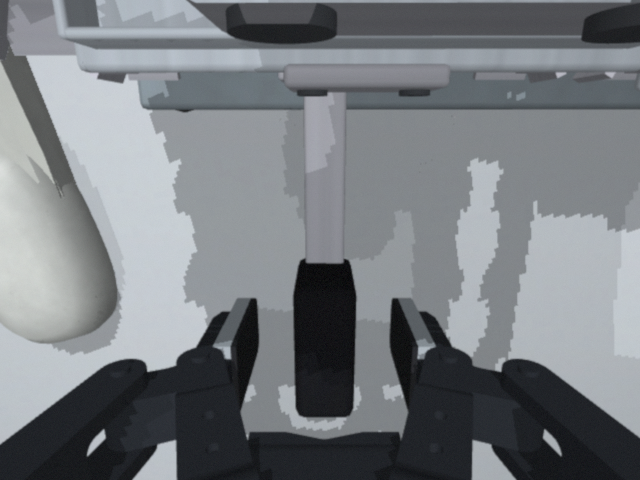

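jog_arm:
  targets:
    - {"offset":[0,-0.006,0],"yaw":0}
    - {"offset":[0,-0.015,-0.001],"yaw":0}
    - {"offset":[0,-0.028,-0.002],"yaw":0}
    - {"offset":[0,-0.043,-0.003],"yaw":0}
    - {"offset":[0,-0.06,-0.005],"yaw":0}
    - {"offset":[0,-0.075,-0.02],"yaw":0}
    - {"offset":[0,-0.09,-0.045],"yaw":0}
    - {"offset":[0,-0.105,-0.075],"yaw":0}
    - {"offset":[0,-0.12,-0.105],"yaw":0}
    - {"offset":[0,-0.13,-0.13],"yaw":0}
    - {"offset":[0,-0.135,-0.145],"yaw":0}
    - {"offset":[0,-0.135,-0.15],"yaw":0}

```text
time_s: 27.53
eef_pos: [471.2, -65.0, 187.0]
ee_rot: [0.443, -0.447, 0.551, -0.547]
force: [-0.1, -1.3, -0.0]
grip_width: 0.585
```

jog_arm:
  targets:
    - {"offset":[0.01,-0.02,-0.02],"yaw":0}
    - {"offset":[0.02,-0.05,-0.05],"yaw":0}
    - {"offset":[0.03,-0.08,-0.07],"yaw":0}
    - {"offset":[0.04,-0.1,-0.09],"yaw":0}
    - {"offset":[0.05,-0.12,-0.1],"yaw":0}
    - {"offset":[0.05,-0.12,-0.1],"yaw":0}

```text
time_s: 28.03
eef_pos: [363.9, -94.7, 312.1]
ee_rot: [-0.443, 0.446, -0.549, 0.55]
force: [0.7, 0.1, -0.9]
grip_width: 0.584
```

```bash
python3 rs.py; python3 -c "
from look import *
for n in('scene','side'):
    look('e'+n,n)
    for j in (['tray','handle','catch1_left','catch1_right','stopper_a','union_a']): print(n,j,[(round(r['score'],2),np.round(r['box'])) for r in ctrl.boxes_of(n,j)][:5])
a=cv2.imread('pics/escene.png')[90:270,215:385]; b=cv2.imread('pics/eside.png')[190:360,300:510]
cv2.imwrite('pics/e1.png',cv2.resize(a,None,fx=3.3,fy=3.3,interpolation=2)); cv2.imwrite('pics/e2.png',cv2.resize(b,None,fx=3.5,fy=3.5,interpolation=2))
"
```

```text
t 28.03 TCP rack x,y,z -325.3 33.6 312.1 edge x -86.2 ang -12.06 F rack 0.6 0.3 -0.9 M rack 0.01 -0.02 0.01 grip 0.584
scene tray [(0.58, array([258., 198., 336., 239.]))]
scene handle [(0.9, array([258., 194., 333., 238.]))]
scene catch1_left []
scene catch1_right []
scene stopper_a []
scene union_a []
side tray [(0.96, array([328., 260., 380., 287.]))]
side handle [(0.61, array([328., 261., 384., 286.]))]
side catch1_left [(0.41, array([380., 294., 450., 333.]))]
side catch1_right []
side stopper_a []
side union_a []
```

View pics/e1.png

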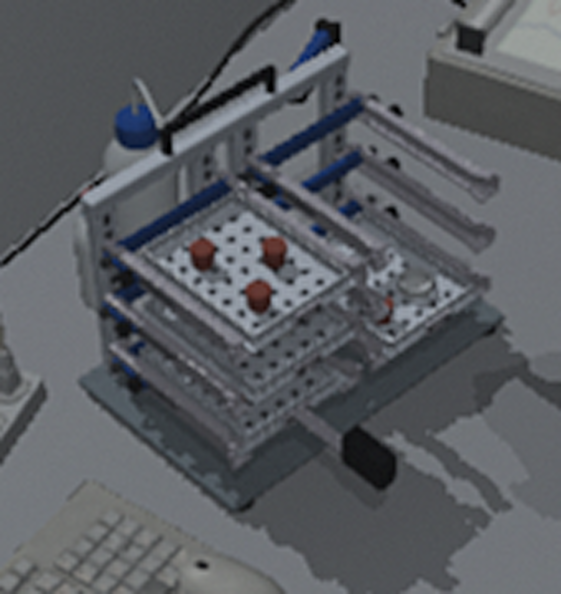

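View pics/e2.png

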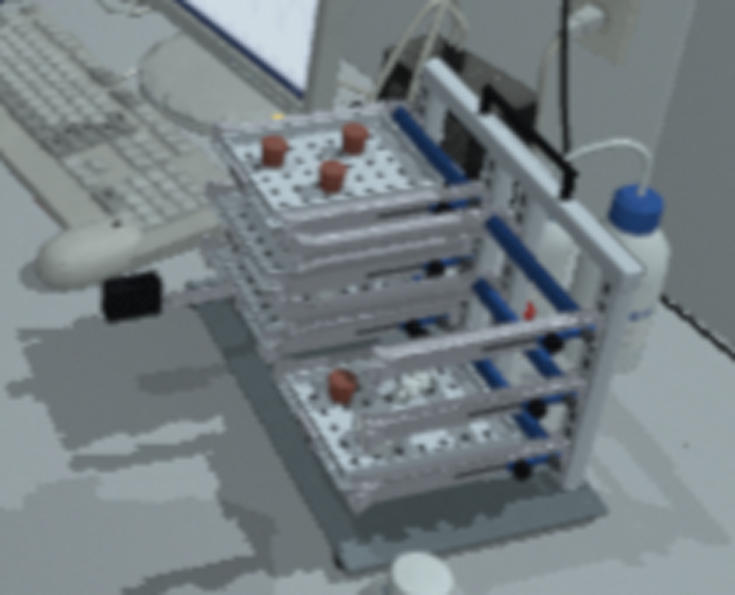

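```bash
python3 -c "
from ov import *
o=(675.1,-195.2)
for n,x0,y0,f in(('escene',215,90,3.3),('eside',300,190,3.5)):
    img,K,T,s=pickle.load(open(n+'.pkl','rb'))
    P=[rk(o,-77.3-1+a,84.9+b,c) for a,b,c in((-24,10,95),(-24,-10,95),(24,-10,95),(24,10,95),(-24,10,61),(-24,-10,61))]
    print(n,((proj(K,T,P)-[x0,y0])*f).round(0).tolist())
"
```

```text
escene [[380.0, 464.0], [398.0, 451.0], [357.0, 420.0], [340.0, 432.0], [379.0, 491.0], [396.0, 478.0]]
eside [[98.0, 276.0], [105.0, 291.0], [162.0, 281.0], [154.0, 267.0], [97.0, 309.0], [104.0, 324.0]]
```

```bash
python3 -c "
from rig import ctrl
print(ctrl.finish_job())"
```

```text
the job is handed in; nothing more can be done
None
```

The loaded tray is home on the lowest left rails, the one free pair, and the job is handed in at about 28 s.

**The push:** The noses met the tray about 25 mm before the stop, at about 9 N. The force then dropped to about 1 N as the noses snapped in, and the hard stop followed about 1 mm later at about 10 N. Those are the highest force readings I saw, well under 25 N. The readings come at the end of each move, so short peaks in between were not recorded.

**Last checks:**
- **Release:** after letting go, the force read about zero. The handle stayed where its home position predicts in both the scene and side pictures, and the rest of the rack looked unchanged.
- **Parts:** both stoppers and the union were seen on the level tray just before it went in. Once it was in, the trays above hid them and the networks could not find them, so that was not checked again.
- **Catches:** the networks did not find the catch noses in the pictures. That both snapped in is judged by feel only.

**What disagreed:** the first pinch closed on nothing, because the fingertips sit roughly 20 mm behind the reported TCP instead of 17 mm ahead of it. I saw this in the pictures, went lower, and the second grasp held. The tool also tipped about 0.7° nose-down while pushing past the noses.

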